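# Make up two caster hub kits on their kitting spindles

### The arm

A 6-joint arm with a two-finger parallel gripper is mounted at the origin on a cart in front of the work surface, level with it; the furniture and walls round the work are solid. World frame = base frame: x ahead of the robot, y to its left, z up, the work surface at z = 0. Lengths are in m, angles in rad, forces in N, time in s.
With the tool pointing down it reaches from about 0.375 to 0.9 m from the base axis. Payload 3.1 kg.
Tool frame: the origin (TCP) lies on the centre line of the jaws, within the pads' length; the fingertips stand 19 mm ahead of it and the grasp point (between the pads) is the TCP; z points along the fingers, y is the line along which they close (so a half turn about z gives the same grasp; the last joint's range is limited). The gripper opens to 85 mm and grips with 20 to 120 N. Pads are 22 mm wide; open, the fingers measure 114 mm over their backs; the gripper's body (76 mm by 85 mm) begins 54 mm behind the grasp point. The pads swing forward as they close: fully open they stand 13 mm farther back than shut.
Start: joints at [1.067, 0.527, 1.433, -0, 1.181, -0.178], TCP at [0.2, 0.592, 0.25] pointing down, gripper open.
Joint ranges: [-3.08, 3.08], [-0.75, 2.2], [0.22, 2.44], [-1.43, 4.57], [0, 2.65], [-2.85, 2.85]. Speed limits (rad/s): [2.79, 2.79, 3.14, 3.14, 3.14, 3.14].

### API

Orientations are given as a unit quaternion [x, y, z, w].
In Python, from station import manip gives the robot as it stands.
- The arm moves only by the tool servo_tool, never from a script. Its argument "rows" is a list that holds one entry, the list of rows, each a list of 7 numbers: the turn, a rotation vector about the tool's x, y, z in degrees, then the shift along the tool's x, y, z in m, then the gripper command: -1 is shut, 1 is fully open, values between are in proportion. In form: [[[wx, wy, wz, tx, ty, tz, jaw], ...]]. A call has 1 to 8 rows; each row shifts and turns the commanded pose from where the row before left it, along the tool's axes as they then stand; what a row does not reach is not made up. A row lasts 1/12 s, in which the tool goes at most 41.7 mm and 7.16 degrees, less where a joint would pass 70% of its speed; a pose out of reach is approached as far as the arm can. A call is refused whole if a number of a shift passes 0.0417 or a number of a turn 7.16, either way. A call with a gripper value outside its range is refused whole. The fingers move at their own pace and stop on an object; "squeeze" is the grip in N (left out, the last holds). Time passes only in rows, so rows that do not move let the fingers close. It gives the time, the measured TCP pose, the force, the opening and the grip force at its end, in the units of the state.
- manip.sense(): the state, without advancing time (a new reading comes with each control period).
- manip.snapshot(name): name is "scene" or "top" or "wrist"; returns the picture (420x560x3 uint8, blue, green, red); there is no depth.
- manip.camera_info(name): a dict with "K" (3x3 intrinsics, pixels), "k1" (the pictures are not rectified: a ray, as slopes to the right and down, at radius r is drawn at 1 + k1 r^2 times it, then the intrinsics apply), "camera_from_world" (4x4, takes a point from world to camera coordinates). Camera axes: x right, y down, z forward; pixel columns grow to the right and rows downward; lengths in m; the calibration is good to about 2 mm. A picture is of the moment at which its call begins: read the wrist's pose just before it. camera_info takes no time and is no camera call; for the wrist camera it gives the pose at the moment of the call.
- manip.sign_off(): hands the job in; it is judged then, once.
The state is a dict: "t": time; "q": joint angles; "qd": joint speeds; "tau": joint torques, N m; "tcp_pos": TCP position; "tool_rot": TCP orientation; "force": force on the tool from outside, world axes, zero at the start; "ft_torque": the same for the moment, N m; "finger_gap": opening from 0.0 (shut) to 1.0 (fully open); "gripper_force": force on a finger pad.
Only numpy, scipy, OpenCV 4.12 (cv2) and the standard library are available. Lean on these libraries where they do the work, as an engineer would, in place of code of your own. Each camera call takes 0.05 s, during which the arm holds its last target. There are 200 camera calls.

### The job

Make up the two hub kits by stringing the loose parts on the spindle pins, in the order in which they go on the axle. On the spindle with the smaller, rounded wheel: one ball bearing at the bottom, one nylon spacer sleeve on it, and the other ball bearing on top; on the spindle with the larger, flat-treaded wheel: the other two nylon sleeves, one on the other. Everything must lie flat and close, right down on the seat or on the part below, and be let go.

Things in the scene. Friction and masses are not known exactly. Their poses are not given: they have to be found in the camera images.
- kit_a_seat (a point): Kitting spindle with the SMALLER wheel: upright steel pin; a cream, round-treaded 84 mm wheel lies flat on it, 34 mm thick, top at z 0.040. Origin: centre of the 28 mm steel seat above the hub, z 0.046; z up. The pin rises 44 mm from here: 7 mm thick for 30 mm, then tapering to a 2 mm rounded tip at z 0.090. Immovable.
- kit_b_seat (a point): Kitting spindle with the LARGER wheel: upright steel pin; a flat-treaded 100 mm wheel lies flat on it, 34 mm thick, top at z 0.040. Origin: centre of the 28 mm steel seat above the hub, z 0.046; z up. The pin rises 44 mm from here: 7 mm thick for 30 mm, then tapering to a 2 mm rounded tip at z 0.090. Immovable.
- bearing_1_mid (a point): Ball bearing lying flat on the bench: grey steel ring with black seal, 32 mm outer diameter, 10 mm thick, open bore 11 mm, 35 g; same as the other one. This point: its centre, 5 mm above its underside; z along its axis. Round each part 18 mm are clear at the start; hex bolts (13 mm high) and a carton pad lie about.
- bearing_2_mid (a point): Ball bearing lying flat on the bench: grey steel ring with black seal, 32 mm outer diameter, 10 mm thick, open bore 11 mm, 35 g; same as the other one. This point: its centre, 5 mm above its underside; z along its axis. A fixed spray can, 182 mm high, stands at x 0.525, y -0.275; the feeder's bowl overhangs beyond y -0.28.
- sleeve_1_mid (a point): Nylon spacer sleeve lying flat on the bench: plain cream ring, 24 mm outer diameter, 12 mm thick, open bore 12 mm, 12 g; the three are alike. This point: its centre, 6 mm above its underside; z along its axis. A caster 132 mm high stands at x 0.63, y 0.44. Overhead (above z 0.32) a console's corner comes forward to x 0.58, y 0.31.
- sleeve_2_mid (a point): Nylon spacer sleeve lying flat on the bench: plain cream ring, 24 mm outer diameter, 12 mm thick, open bore 12 mm, 12 g; the three are alike. This point: its centre, 6 mm above its underside; z along its axis. The press begins at x 0.60; its thin upright black rib at y 0 to 0.02 comes forward to x 0.475.
- sleeve_3_mid (a point): Nylon spacer sleeve lying flat on the bench: plain cream ring, 24 mm outer diameter, 12 mm thick, open bore 12 mm, 12 g; the three are alike. This point: its centre, 6 mm above its underside; z along its axis.

How it is judged:
By the outcome, as a careful person would: the job done as asked, in the order asked, and still so for the second after the job is handed in, with the robot touching nothing.
It also fails if it takes over 125 s, if anything falls off the work surface, if the arm or the gripper's body presses on something with over 40 N, if the wrist force passes 120 N, or if a joint passes its speed limit or range.

## Working session

There is one attempt and no reset: what is moved stays moved. The work goes in short steps, Python scripts to look and compute and a tool call to move; the robot and the scene stay as the last step left them, time stands still between calls to the robot, and variables do not carry over. Pictures are saved under pics/ and viewed, at most 14 in all, crops included, and the job is handed in when it is done.

Besides the shell and the picture viewer there is one more tool, called after "Emit:" as name([rows], argument=value, ...), one row to a line, values as JSON. servo_tool: Moves the arm, as the interface text tells. Its arguments: {"type":"object","properties":{"rows":{"type":"array","items":{"type":"array","items":{"type":"array","items":{"type":"number"}}}},"squeeze":{"type":"number"}},"required":["rows"]}

```bash
ls; mkdir -p pics; python3 - <<'E'
from station import manip
import cv2
s=manip.sense();print({k:s[k] for k in('t','tcp_pos','tool_rot','finger_gap')})
for n in('scene','top'):
    cv2.imwrite(f'pics/{n}0.png',manip.snapshot(n)); c=manip.camera_info(n);print(n,c)
E
```

```text
pics
{'t': 0.0, 'tcp_pos': array([0.19966605, 0.59154124, 0.24935123]), 'tool_rot': array([ 1.62176249e-01,  9.86761213e-01, -1.01811957e-03, -3.69150983e-04]), 'finger_gap': 0.9994892899395823}
scene {'K': array([[388.51714679,   0.        , 278.71125091],
       [  0.        , 388.51714679, 209.31561986],
       [  0.        ,   0.        ,   1.        ]]), 'k1': -0.10486118998171459, 'camera_from_world': array([[ 0.86796165, -0.496287  ,  0.01848763, -0.39167576],
       [-0.24631857, -0.4625169 , -0.85170727,  0.25859446],
       [ 0.43124209,  0.7346954 , -0.52369164,  0.73893064],
       [ 0.        ,  0.        ,  0.        ,  1.        ]])}
top {'K': array([[478.65987909,   0.        , 288.05189683],
       [  0.        , 478.65987909, 206.59026084],
       [  0.        ,   0.        ,   1.        ]]), 'k1': -0.0648577927502874, 'camera_from_world': array([[ 0.02109795, -0.9994414 ,  0.02591824,  0.12115358],
       [-0.99383044, -0.02378877, -0.10832892,  0.51761645],
       [ 0.10888497, -0.02347281, -0.99377718,  1.10485398],
       [ 0.        ,  0.        ,  0.        ,  1.        ]])}
```

View pics/top0.png

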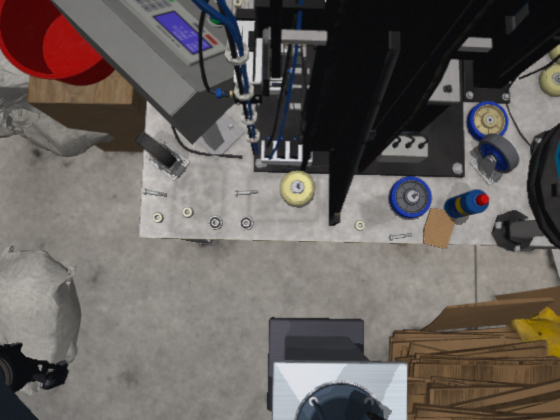

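View pics/scene0.png

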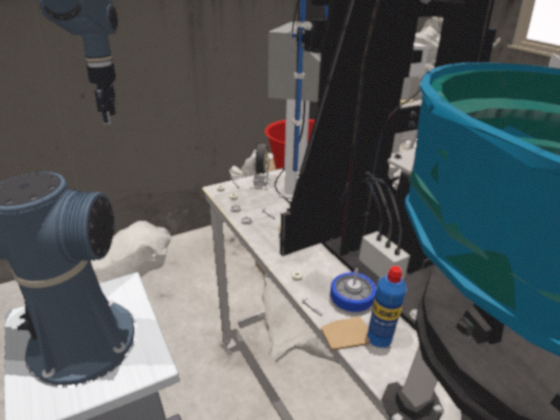

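The top view shows sleeves near (157,217), (188,212) and (360,225), and bearings near (216,223) and (247,223). The kit A pin is near (297,187) and the kit B pin near (411,197).

```bash
cat > h.py <<'E'
import numpy as np, cv2
from station import manip
def ray(c,uv):
    K=c['K']; d=np.array([c['k1'],0,0,0,0])
    n=cv2.undistortPoints(np.array([[uv]],float),K,d)[0,0]
    T=c['camera_from_world']; R=T[:3,:3]
    return -R.T@T[:3,3], R.T@np.array([n[0],n[1],1])
def onplane(c,uv,z):
    o,d=ray(c,uv); return o+d*(z-o[2])/d[2]
def proj(c,p):
    T=c['camera_from_world']
    return cv2.projectPoints(np.array([p],float),cv2.Rodrigues(T[:3,:3])[0],T[:3,3],c['K'],np.array([c['k1'],0,0,0,0]))[0][0,0]
E
python3 - <<'E'
from h import *
c=manip.camera_info('top')
for n,uv,z in [('s1',(157,217),.012),('s2',(188,212),.012),('s3',(360,225),.012),('b1',(216,223),.01),('b2',(247,223),.01),('A',(297,187),.09),('B',(411,197),.09),('tableedge',(150,237),0),('bolt',(245,193),.01),('bolt1',(155,193),0.01),('bolt3',(400,237),0.01)]: print(n,onplane(c,uv,z).round(4))
im=cv2.imread('pics/top0.png')
a=cv2.resize(im[170:250,135:275],None,fx=5.7,fy=5.7,interpolation=cv2.INTER_CUBIC)
cv2.imwrite('pics/c1.png',a)
a=cv2.resize(im[160:250,270:440],None,fx=4.7,fy=4.7,interpolation=cv2.INTER_CUBIC)
cv2.imwrite('pics/c2.png',a)
E
```

```text
s1 [0.4839 0.4443 0.012 ]
s2 [0.4977 0.3708 0.012 ]
s3 [ 0.4761 -0.041   0.012 ]
b1 [0.4731 0.3033 0.01  ]
b2 [0.4749 0.2295 0.01  ]
A [0.5525 0.1151 0.09  ]
B [ 0.5363 -0.1432  0.09  ]
tableedge [0.4364 0.4617 0.    ]
bolt [0.5469 0.2365 0.01  ]
bolt1 [0.5417 0.4525 0.01  ]
bolt3 [ 0.4494 -0.1385  0.01  ]
```

View pics/c2.png

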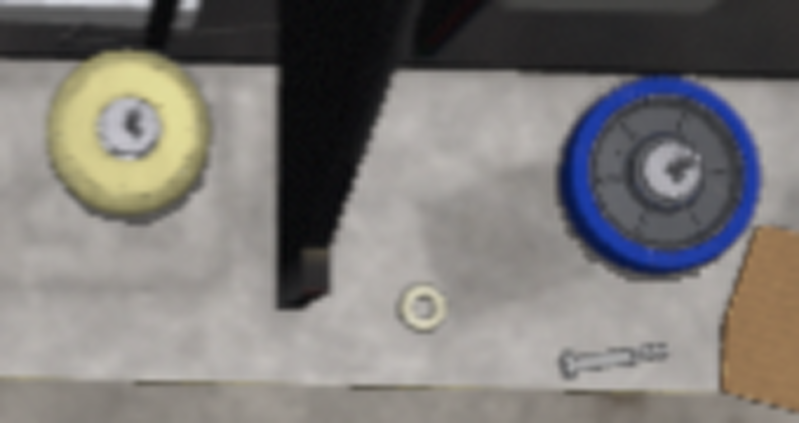

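View pics/c1.png

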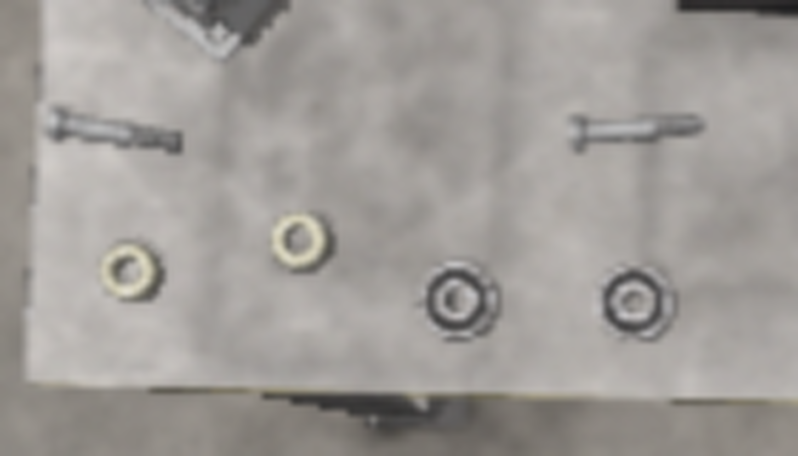

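The crops show both seats (A disc at about (297.4,187), B at about (412.8,196)) and all five parts well clear. I'll square the tool to the world axes and go above the bearings for a wrist view.

Emit:
servo_tool([
  [[0, 0, -6.22, 0, 0, 0, -0.06], [0, 0, -6.22, 0, 0, 0, -0.06], [0, 0, -6.22, 0, 0, 0, -0.06], [0, 0, 0, -0.0229, -0.0272, 0.004, -0.06], [0, 0, 0, -0.0229, -0.0272, 0.004, -0.06], [0, 0, 0, -0.0229, -0.0272, 0.004, -0.06], [0, 0, 0, -0.0229, -0.0272, 0.004, -0.06], [0, 0, 0, -0.0229, -0.0272, 0.004, -0.06]],
])

```text
t: 0.77
tcp_pos: [0.3149, 0.4547, 0.2298]
tool_rot: [-0.0, 1.0, -0.0, -0.0]
force: [0.1, -0.3, 0.6]
finger_gap: 0.468
gripper_force: 0.0
```

Emit:
servo_tool([
  [[0, 0, 0, -0.0229, -0.0272, 0.004, -0.06], [0, 0, 0, -0.0229, -0.0272, 0.004, -0.06], [0, 0, 0, -0.0229, -0.0272, 0.004, -0.06], [0, 0, 0, -0.0229, -0.0272, 0.004, -0.06], [0, 0, 0, -0.0229, -0.0272, 0.004, -0.06], [0, 0, 0, -0.0229, -0.0272, 0.004, -0.06], [0, 0, 0, -0.0229, -0.0272, 0.004, -0.06], [0, 0, 0, 0, 0, 0, -0.06]],
])

```text
t: 1.43
tcp_pos: [0.4792, 0.2613, 0.2015]
tool_rot: [0.003, 1.0, -0.001, 0.001]
force: [0.0, 0.2, 0.1]
finger_gap: 0.471
gripper_force: 0.0
```

```bash
python3 - <<'E'
from h import *
s=manip.sense();print({k:s[k] for k in('t','q','tcp_pos','tool_rot','finger_gap','force')})
c=manip.camera_info('wrist');print(c)
im=manip.snapshot('wrist');cv2.imwrite('pics/w1.png',im)
for n,p in dict(s2=(.498,.371,.012),b1=(.473,.303,.01),b2=(.475,.2295,.01),tcp=s['tcp_pos']).items(): print(n,proj(c,p).round())
E
```

```text
{'t': 1.4333, 'q': array([ 0.29561457,  0.48594944,  1.68318229, -0.00281403,  0.97068415,
       -1.26780753]), 'tcp_pos': array([0.47916661, 0.26128326, 0.20151963]), 'tool_rot': array([ 2.89354769e-03,  9.99994744e-01, -8.48279951e-04,  1.19147094e-03]), 'finger_gap': 0.4707967508088732, 'force': array([0.02835177, 0.16599285, 0.0708354 ])}
{'K': array([[324.00911772,   0.        , 275.81756466],
       [  0.        , 324.00911772, 214.17141041],
       [  0.        ,   0.        ,   1.        ]]), 'k1': -0.013819198376681217, 'camera_from_world': array([[ 0.00440266,  0.99998778, -0.00224938, -0.26390245],
       [ 0.94990662, -0.00347919,  0.3125145 , -0.48067107],
       [ 0.31250286, -0.0035126 , -0.94991033,  0.1843398 ],
       [ 0.        ,  0.        ,  0.        ,  1.        ]])}
s2 [384. 209.]
b1 [317. 185.]
b2 [243. 187.]
tcp [274. 298.]
```

View pics/w1.png

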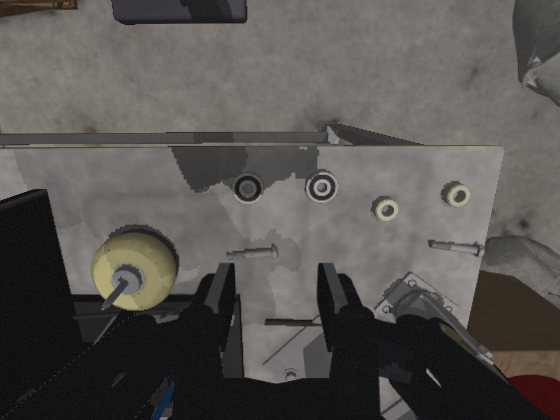

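The wrist view shows bearings at (248,187) and (322,187), and sleeves at (386,209) and (458,195). Kit A is on the left, with its pin running from about (127,277) to its tip at (105,305). I'll refine these numerically.

```bash
cat >> h.py <<'E'
def hough(im,uv,r0,r1,w=30,f=6):
    u,v=int(uv[0]),int(uv[1]); g=cv2.cvtColor(im,cv2.COLOR_BGR2GRAY)[v-w:v+w,u-w:u+w]
    g=cv2.GaussianBlur(cv2.resize(g,None,fx=f,fy=f,interpolation=cv2.INTER_CUBIC),(0,0),f*.4)
    C=cv2.HoughCircles(g,cv2.HOUGH_GRADIENT,1,200,param1=80,param2=10,minRadius=int(r0*f),maxRadius=int(r1*f))
    if C is None: return None
    x,y,r=C[0,0]; return np.array([(x+.5)/f-.5+u-w,(y+.5)/f-.5+v-w]),r/f
E
python3 - <<'E'
from h import *
c=manip.camera_info('wrist'); t=manip.camera_info('top')
w=cv2.imread('pics/w1.png'); T=cv2.imread('pics/top0.png')
P=dict(b1=((322,187),(216,223),.01,.016),b2=((248,187),(247,223),.01,.016),s2=((386,209),(188,212),.012,.012),s1=((458,195),(157.5,217),.012,.012))
for n,(a,b,z,R) in P.items():
    for cam,im,uv in((c,w,a),(t,T,b)):
        p=onplane(cam,uv,z); d=(cam['camera_from_world']@np.r_[p,1])[2]; r=cam['K'][0,0]*R/d
        h=hough(im,uv,r*.8,r*1.2,20)
        print(n,r.round(1),h, None if h is None else onplane(cam,h[0],z).round(4))
# blue/cream wheel by colour, top view
hsv=cv2.cvtColor(T,cv2.COLOR_BGR2HSV)
for n,lo,hi,box in(('B',(105,120,60),(125,255,255),(370,160,450,240)),('A',(20,50,90),(35,255,255),(270,150,330,220))):
    m=cv2.inRange(hsv,lo,hi); k=np.zeros_like(m);x0,y0,x1,y1=box;k[y0:y1,x0:x1]=m[y0:y1,x0:x1]
    ct=max(cv2.findContours(k,0,2)[0],key=cv2.contourArea); e=cv2.fitEllipse(cv2.convexHull(ct)); print(n,e,onplane(t,e[0],.025).round(4))
for n,uv in(('A',(297.4,187)),('B',(412.8,196))): print(n,'seat',onplane(t,uv,.046).round(4))
print('A wrist tip',onplane(c,(105,305),.09),'base',onplane(c,(127,277),.046))
E
```

```text
b1 16.1 (array([321.66666, 186.66667], dtype=float32), np.float32(13.216667)) [0.4723 0.3096 0.01  ]
b1 6.7 (array([214.5, 222. ], dtype=float32), np.float32(5.4500003)) [0.4754 0.307  0.01  ]
b2 16.1 (array([247.5    , 188.16667], dtype=float32), np.float32(13.033333)) [0.4736 0.2357 0.01  ]
b2 6.7 (array([245.5, 222.5], dtype=float32), np.float32(5.383333)) [0.476  0.2331 0.01  ]
s2 11.9 (array([386.16666, 210.83333], dtype=float32), np.float32(9.816667)) [0.4972 0.3758 0.012 ]
s2 5.0 (array([187.     , 211.83333], dtype=float32), np.float32(4.2833333)) [0.498  0.3732 0.012 ]
s1 12.0 (array([453.66666, 192.     ], dtype=float32), np.float32(12.116666)) [0.4777 0.4414 0.012 ]
s1 5.1 (array([157., 217.], dtype=float32), np.float32(4.2833333)) [0.4839 0.4443 0.012 ]
B ((409.9284973144531, 196.99075317382812), (41.29817581176758, 41.65256118774414), 53.6038932800293) [ 0.5451 -0.1591  0.025 ]
A ((296.8163757324219, 187.69000244140625), (34.384647369384766, 35.08414840698242), 173.03466796875) [0.5606 0.1128 0.025 ]
A seat [0.5591 0.1124 0.046 ]
B seat [ 0.5447 -0.16    0.046 ]
A wrist tip [0.55506142 0.11934224 0.09      ] base [0.55286477 0.11912358 0.046     ]
```

Emit:
servo_tool([
  [[0, 0, 0, 0.0013, -0.0068, 0.03, -0.06], [0, 0, 0, 0.0013, -0.0068, 0.03, -0.06], [0, 0, 0, 0.0013, -0.0068, 0.03, -0.06], [0, 0, 0, 0.0013, -0.0068, 0.03, -0.06], [0, 0, 0, 0, 0, 0, -0.06], [0, 0, 0, 0, 0, 0, -0.06]],
])

```text
t: 1.98
tcp_pos: [0.4678, 0.2387, 0.0812]
tool_rot: [-0.0, 1.0, -0.0, -0.002]
force: [0.3, -0.6, 0.1]
finger_gap: 0.469
gripper_force: 0.0
```

```bash
cat > look.py <<'E'
import sys
from h import *
s=manip.sense(); c=manip.camera_info('wrist'); im=manip.snapshot('wrist')
cv2.imwrite(f'pics/{sys.argv[1]}.png',im); np.savez(f'pics/{sys.argv[1]}.npz',**c)
print('t',s['t'],'tcp',s['tcp_pos'].round(4),'rot',s['tool_rot'].round(4),'gap',round(s['finger_gap'],3),'tcp px',proj(c,s['tcp_pos']).round(1))
E
python3 look.py w2; python3 - <<'E'
from h import *
c=dict(np.load('pics/w2.npz')); print(proj(c,(.474,.234,.01)))
E
```

```text
t 1.9833 tcp [0.4678 0.2387 0.0812] rot [-1.0e-04  1.0e+00 -5.0e-04 -2.3e-03] gap 0.469 tcp px [273.6 297.6]
[267.19675491 245.7992032 ]
```

View pics/w2.png

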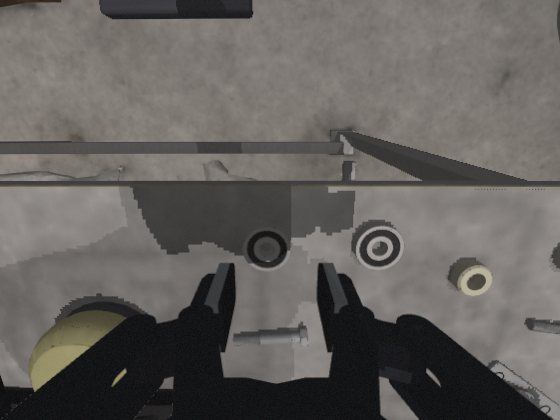

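Bearing 2 is at (267,249), bearing 1 at (380,247), and the pad tips at about (234,265) and (318,265).

```bash
python3 - <<'E'
from h import *
c=dict(np.load('pics/w2.npz')); im=cv2.imread('pics/w2.png')
for n,uv,r in(('b2',(267,249),(20,26)),('b1',(380,247),(20,26))):
    h=hough(im,uv,*r,30); print(n,h,onplane(c,h[0],.01).round(4),onplane(c,uv,.01).round(4))
g=cv2.cvtColor(im,cv2.COLOR_BGR2GRAY)
for v in(268,275): print(v,g[v,205:250].tolist(),g[v,305:350].tolist())
E
```

```text
b2 (array([266.66666, 245.83334], dtype=float32), np.float32(21.633333)) [0.474  0.2337 0.01  ] [0.4763 0.2339 0.01  ]
b1 (array([378.     , 243.66666], dtype=float32), np.float32(22.466667)) [0.4724 0.3062 0.01  ] [0.4747 0.3078 0.01  ]
268 [112, 112, 112, 111, 111, 111, 111, 112, 109, 113, 112, 109, 84, 63, 61, 59, 60, 60, 62, 59, 60, 60, 61, 42, 20, 16, 17, 22, 20, 55, 100, 115, 115, 115, 115, 115, 115, 115, 116, 115, 116, 116, 115, 115, 115] [125, 126, 126, 125, 125, 126, 125, 125, 125, 125, 124, 125, 91, 41, 18, 21, 22, 18, 25, 53, 58, 63, 63, 64, 62, 64, 64, 65, 64, 73, 117, 129, 129, 129, 128, 127, 125, 125, 124, 124, 123, 122, 123, 121, 122]
275 [75, 37, 21, 23, 20, 23, 20, 22, 19, 36, 54, 59, 56, 58, 61, 62, 60, 58, 57, 59, 59, 38, 22, 19, 23, 20, 15, 15, 23, 32, 92, 109, 110, 111, 113, 112, 113, 115, 113, 115, 116, 117, 118, 117, 118] [129, 128, 129, 127, 126, 127, 126, 126, 126, 126, 125, 124, 79, 23, 20, 18, 21, 18, 19, 23, 22, 50, 57, 59, 60, 62, 64, 64, 64, 64, 65, 66, 53, 32, 20, 19, 16, 23, 18, 23, 24, 54, 99, 118, 119]
```

Emit:
servo_tool([
  [[0, 0, 0, -0.007, -0.006, 0.015, -0.06], [0, 0, 0, 0, 0, 0.02, -0.06], [0, 0, 0, 0, 0, 0.016, -0.06], [0, 0, 0, 0, 0, 0, -0.06], [0, 0, 0, 0, 0, 0, -0.06]],
])

```text
t: 2.45
tcp_pos: [0.4773, 0.2334, 0.0327]
tool_rot: [-0.0, 1.0, 0.0, 0.001]
force: [0.4, -0.2, 1.0]
finger_gap: 0.468
gripper_force: 0.0
```

```bash
python3 look.py w3
```

```text
t 2.45 tcp [0.4773 0.2334 0.0327] rot [-3.e-04  1.e+00  3.e-04  1.e-03] gap 0.468 tcp px [273.6 297.6]
```

View pics/w3.png

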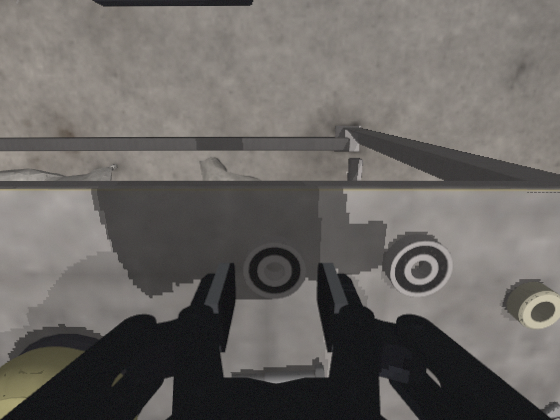

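Bearing 2 is at (274.5,270), centred between the pads (235 to 317).

```bash
python3 - <<'E'
from h import *
c=dict(np.load('pics/w3.npz')); print(onplane(c,(274.5,270),.01),onplane(c,(421,268),.01),onplane(c,(274.5,269),.01), proj(c,(.4773,.2334,.01)))
for dx in(-.011,.011): print(dx,proj(c,(.4773+dx,.2334+.02,.017)))
E
```

```text
[0.47588822 0.23365363 0.01      ] [0.47470406 0.30736887 0.01      ] [0.47532736 0.2336532  0.01      ] [273.99477193 272.50655843]
-0.011 [316.20017544 258.95029233]
0.011 [314.35008162 299.25511595]
```

Emit:
servo_tool([
  [[0, 0, 0, 0.001, 0, 0.0115, -0.06], [0, 0, 0, 0, 0, 0, -0.06], [0, 0, 0, 0, 0, 0, -0.4], [0, 0, 0, 0, 0, 0, -0.4], [0, 0, 0, 0, 0, 0, -0.4], [0, 0, 0, 0, 0, 0, -0.4], [0, 0, 0, 0, 0, 0, -0.4]],
], squeeze=30)

```text
t: 3.08
tcp_pos: [0.476, 0.2329, 0.0212]
tool_rot: [0.0, 1.0, 0.0, 0.001]
force: [-1.5, 1.0, 6.4]
finger_gap: 0.35
gripper_force: 29.9
```

Emit:
servo_tool([
  [[0, 0, 0, 0, 0, -0.035, -0.4], [0, 0, 0, 0, 0, -0.035, -0.4], [0, 0, 0, -0.0158, -0.0232, -0.0198, -0.4], [0, 0, 0, -0.0158, -0.0232, -0.0198, -0.4], [0, 0, 0, -0.0158, -0.0232, -0.0198, -0.4], [0, 0, 0, -0.0158, -0.0232, -0.0198, -0.4], [0, 0, 0, -0.0158, -0.0232, -0.0198, -0.4], [0, 0, 0, 0, 0, 0, -0.4]],
])

```text
t: 3.75
tcp_pos: [0.5612, 0.1125, 0.1938]
tool_rot: [0.002, 1.0, -0.001, 0.007]
force: [1.1, 1.2, -0.3]
finger_gap: 0.353
gripper_force: 30.0
```

Emit:
servo_tool([
  [[0, 0, 0, 0, 0, 0, -0.4], [0, 0, 0, 0, 0, 0, -0.4]],
])

```text
t: 3.92
tcp_pos: [0.5536, 0.1165, 0.1887]
tool_rot: [0.0, 1.0, 0.0, -0.001]
force: [-1.5, 0.7, -1.6]
finger_gap: 0.349
gripper_force: 30.0
```

```bash
python3 look.py w4
```

```text
t 3.9167 tcp [0.5536 0.1165 0.1887] rot [ 4.e-04  1.e+00  1.e-04 -7.e-04] gap 0.349 tcp px [273.6 297.6]
```

View pics/w4.png

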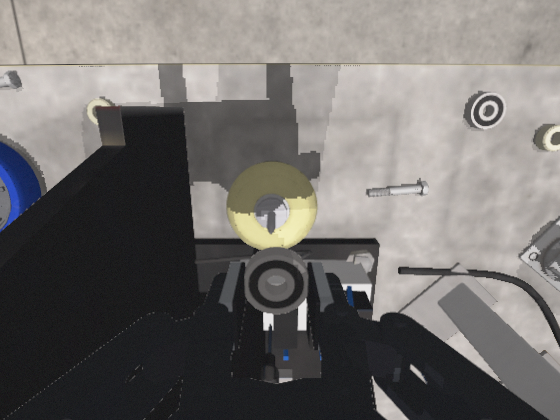

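The held bearing is at about (277,282). Below it is the wheel, at about (272,206), with the pin running from (271,213) to its tip at (271,236).

```bash
python3 - <<'E'
from h import *
c=dict(np.load('pics/w4.npz')); im=cv2.imread('pics/w4.png'); hsv=cv2.cvtColor(im,cv2.COLOR_BGR2HSV)
m=cv2.inRange(hsv,(20,60,50),(35,255,255)); m[:, :215]=0; m[:,330:]=0; m[:150]=0; m[246:]=0
ct=max(cv2.findContours(m,0,1)[0],key=cv2.contourArea); h=cv2.convexHull(ct); e=cv2.fitEllipse(h[h[:,0,1]<244]); print(e,onplane(c,e[0],.023))
hb=hough(im,(277,282),30,40,50,4); print('bearing',hb); 
for z in(.1777,.1727): print(onplane(c,hb[0],z))
for v in(240,238,237,236,235,234,232,229,226,222): print(v,cv2.cvtColor(im,cv2.COLOR_BGR2GRAY)[v,258:286].tolist())
for p in((.5536,.1165),): print([proj(c,(*p,z)) for z in(.09,.08,.046)])
E
```

```text
((271.4936828613281, 206.02186584472656), (89.34970092773438, 89.81353759765625), 163.099609375) [0.56106317 0.11338916 0.023     ]
bearing (array([275.75, 280.5 ], dtype=float32), np.float32(34.05))
[0.55140067 0.11741487 0.1777    ]
[0.55423853 0.1174142  0.1727    ]
240 [217, 217, 217, 218, 218, 218, 218, 219, 220, 219, 218, 218, 218, 218, 218, 219, 218, 218, 219, 218, 216, 217, 217, 215, 214, 215, 228, 232]
238 [219, 219, 218, 218, 219, 219, 219, 218, 218, 219, 219, 217, 217, 217, 218, 218, 218, 218, 217, 216, 216, 217, 217, 215, 215, 214, 228, 232]
237 [219, 219, 219, 220, 218, 218, 219, 219, 218, 219, 218, 217, 217, 218, 217, 218, 217, 217, 217, 217, 227, 229, 230, 228, 229, 228, 231, 232]
236 [219, 220, 220, 218, 219, 219, 219, 218, 217, 218, 218, 217, 217, 217, 217, 217, 217, 217, 218, 217, 230, 234, 235, 233, 233, 233, 232, 233]
235 [220, 220, 219, 219, 218, 219, 219, 218, 217, 217, 216, 217, 216, 216, 217, 216, 216, 217, 217, 217, 230, 234, 234, 233, 233, 232, 232, 232]
234 [220, 219, 220, 219, 219, 219, 218, 218, 217, 219, 217, 207, 187, 177, 208, 216, 216, 217, 216, 217, 230, 234, 233, 233, 233, 233, 232, 232]
232 [219, 219, 219, 218, 219, 219, 218, 218, 218, 217, 186, 126, 111, 108, 138, 174, 188, 224, 233, 234, 234, 233, 233, 234, 233, 233, 232, 232]
229 [219, 218, 217, 215, 213, 212, 219, 222, 221, 165, 99, 95, 102, 103, 100, 98, 138, 209, 224, 224, 226, 216, 211, 225, 230, 231, 232, 232]
226 [212, 210, 207, 188, 184, 187, 187, 189, 156, 104, 90, 96, 99, 101, 98, 96, 92, 164, 210, 217, 216, 215, 214, 219, 220, 223, 225, 227]
222 [189, 184, 186, 187, 188, 187, 187, 188, 171, 119, 90, 92, 94, 94, 95, 94, 92, 165, 208, 216, 215, 215, 215, 215, 217, 217, 207, 200]
[array([274.54363536, 222.45526503]), array([274.59628743, 218.04875326]), array([274.74833991, 205.32612952])]
```

Emit:
servo_tool([
  [[0, 0, 0, -0.0043, -0.0018, 0.02, -0.4], [0, 0, 0, -0.004, -0.0015, 0.02, -0.4], [0, 0, 0, 0, 0, 0.02, -0.4], [0, 0, 0, 0, 0, 0.011, -0.4], [0, 0, 0, 0, 0, 0, -0.4], [0, 0, 0, 0, 0, 0, -0.4]],
])

```text
t: 4.47
tcp_pos: [0.5616, 0.1139, 0.1169]
tool_rot: [-0.001, 1.0, 0.0, -0.002]
force: [-0.1, 0.6, -0.4]
finger_gap: 0.351
gripper_force: 30.0
```

```bash
python3 look.py w5;python3 - <<'E'
from h import *
c=dict(np.load('pics/w5.npz')); im=cv2.imread('pics/w5.png')
cv2.imwrite('pics/w5c.png',cv2.resize(im[180:330,195:355],None,fx=4,fy=4,interpolation=cv2.INTER_CUBIC))
E
```

```text
t 4.4667 tcp [0.5616 0.1139 0.1169] rot [-5.0e-04  1.0e+00  0.0e+00 -1.5e-03] gap 0.351 tcp px [273.6 297.6]
```

View pics/w5c.png

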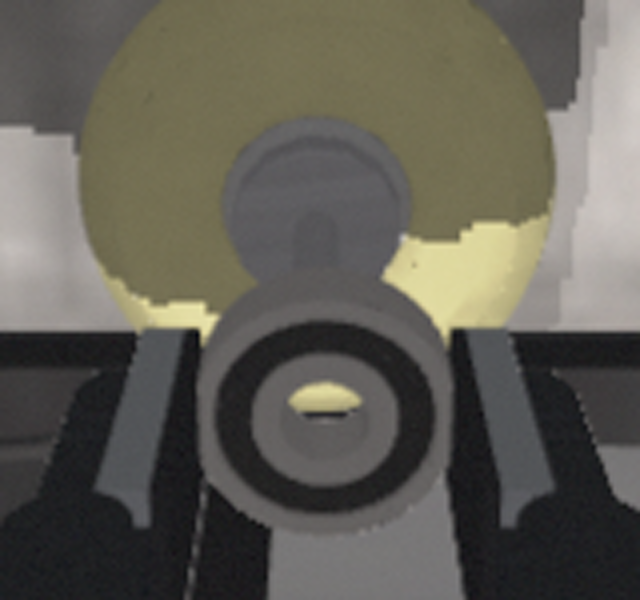

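The crop shows the pin at pixel column ~273.8 and the held bearing at ~276.2, so y is about 1.5 mm off. The front rim of the seat is at row ~209.3.

```bash
python3 - <<'E'
from h import *
c=dict(np.load('pics/w5.npz'))
f=lambda u,v:(195+u/4,180+v/4)
print('seat x',onplane(c,f(316,117),.046)[0]+.014, onplane(c,f(316,135),.046)[0]+.014)
for w in(220,410): print(onplane(c,f(w,205),.046))
print('bearing top bore',[onplane(c,f(325,418),z) for z in(.1057,)], 'ring',[onplane(c,f(325,v),.1057) for v in(268,322,512,535)])
E
```

```text
seat x 0.5568501955087426 0.5598177434851435
[0.55765672 0.09824545 0.046     ]
[0.55757802 0.12873461 0.046     ]
bearing top bore [array([0.56158734, 0.1150593 , 0.1057    ])] ring [array([0.54240859, 0.11500551, 0.1057    ]), array([0.54913634, 0.11502437, 0.1057    ]), array([0.57443411, 0.11509537, 0.1057    ]), array([0.57768285, 0.1151045 , 0.1057    ])]
```

Emit:
servo_tool([
  [[0, 0, 0, 0.001, -0.0013, 0.004, -0.4], [0, 0, 0, 0, 0, 0.008, -0.4], [0, 0, 0, 0, 0, 0.008, -0.4], [0, 0, 0, 0, 0, 0.007, -0.4], [0, 0, 0, 0, 0, 0, -0.4]],
])

```text
t: 4.93
tcp_pos: [0.5607, 0.1117, 0.0892]
tool_rot: [0.0, 1.0, -0.0, -0.002]
force: [-0.2, 0.2, -1.1]
finger_gap: 0.35
gripper_force: 30.0
```

Emit:
servo_tool([
  [[0, 0, 0, 0, 0, 0.008, -0.4], [0, 0, 0, 0, 0, 0.008, -0.4], [0, 0, 0, 0, 0, 0.004, -0.4], [0, 0, 0, 0, 0, 0.0015, -0.4], [0, 0, 0, 0, 0, 0, -0.4]],
])

```text
t: 5.35
tcp_pos: [0.5615, 0.1119, 0.0686]
tool_rot: [0.0, 1.0, -0.0, -0.001]
force: [0.1, -0.4, -0.0]
finger_gap: 0.347
gripper_force: 30.0
```

Emit:
servo_tool([
  [[0, 0, 0, 0, 0, 0.001, -0.4], [0, 0, 0, 0, 0, 0, -0.4]],
])

```text
t: 5.52
tcp_pos: [0.562, 0.1119, 0.0684]
tool_rot: [0.0, 1.0, 0.0, 0.0]
force: [0.4, -0.8, -0.2]
finger_gap: 0.345
gripper_force: 30.0
```

Emit:
servo_tool([
  [[0, 0, 0, 0, 0, 0, -0.06], [0, 0, 0, 0, 0, 0, -0.06], [0, 0, 0, 0, 0, 0, -0.06], [0, 0, 0, 0, 0, -0.02, -0.06], [0, 0, 0, 0, 0, -0.04, -0.06], [0, 0, 0, 0, 0, -0.04, -0.06], [0, 0, 0, 0, 0, 0, -0.06], [0, 0, 0, 0, 0, 0, -0.06]],
])

```text
t: 6.18
tcp_pos: [0.5638, 0.112, 0.1713]
tool_rot: [-0.0, 1.0, 0.0, 0.003]
force: [0.3, -0.7, 0.9]
finger_gap: 0.471
gripper_force: 0.0
```

```bash
python3 look.py w6
```

```text
t 6.1833 tcp [0.5638 0.112  0.1713] rot [-0.      1.      0.      0.0035] gap 0.471 tcp px [273.6 297.6]
```

View pics/w6.png

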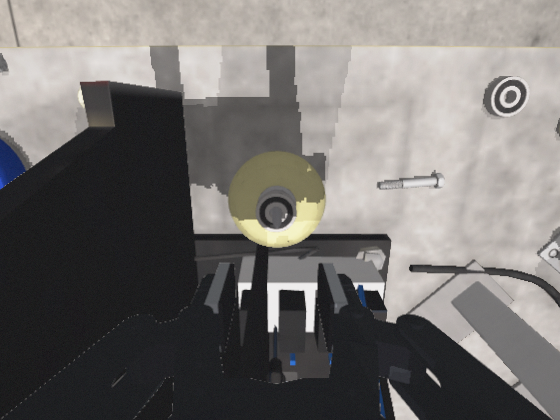

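Bearing 2 lies flat on seat A with the pin through it at about (277,207). Next I'll measure sleeve 2.

Emit:
servo_tool([
  [[0, 0, 0, 0.0083, 0.0325, 0.0108, -0.1], [0, 0, 0, 0.0083, 0.0325, 0.0108, -0.1], [0, 0, 0, 0.0083, 0.0325, 0.0108, -0.1], [0, 0, 0, 0.0083, 0.0325, 0.0108, -0.1], [0, 0, 0, 0.0083, 0.0325, 0.0108, -0.1], [0, 0, 0, 0.0083, 0.0325, 0.0108, -0.1], [0, 0, 0, 0.0083, 0.0325, 0.0108, -0.1], [0, 0, 0, 0.0083, 0.0325, 0.0108, -0.1]],
])

```text
t: 6.9
tcp_pos: [0.4934, 0.3726, 0.0792]
tool_rot: [0.0, 1.0, -0.001, -0.002]
force: [0.2, -0.6, 1.0]
finger_gap: 0.453
gripper_force: 0.0
```

Emit:
servo_tool([
  [[0, 0, 0, 0, 0, 0, -0.1], [0, 0, 0, 0, 0, 0, -0.1], [0, 0, 0, 0, 0, 0, -0.1]],
])

```text
t: 7.15
tcp_pos: [0.4945, 0.3711, 0.0805]
tool_rot: [-0.0, 1.0, -0.001, -0.001]
force: [0.2, -0.2, -1.2]
finger_gap: 0.451
gripper_force: 0.0
```

```bash
python3 look.py w7; cat > sl.py <<'E'
import sys
from h import *
n=sys.argv[1]; c=dict(np.load(f'pics/{n}.npz')); im=cv2.imread(f'pics/{n}.png')
m=cv2.inRange(cv2.cvtColor(im,cv2.COLOR_BGR2HSV),(18,25,60),(38,255,255))
for k in cv2.findContours(m,0,1)[0]:
    if 200<cv2.contourArea(k)<6000 and len(k)>5:
        (x,y),r=cv2.minEnclosingCircle(k); q=m[int(y)-5:int(y)+5,int(x)-5:int(x)+5].mean()
        b=cv2.boundingRect(k); print('blob',b,cv2.contourArea(k),'hole' if q<128 else 'solid',onplane(c,(x,y),.009).round(4))
E
python3 sl.py w7
```

```text
t 7.15 tcp [0.4945 0.3711 0.0805] rot [-3.0e-04  1.0e+00 -9.0e-04 -1.4e-03] gap 0.451 tcp px [273.6 297.6]
blob (262, 223, 37, 39) 1077.5 hole [0.4982 0.3744 0.009 ]
blob (370, 202, 41, 39) 1177.0 hole [0.4832 0.4447 0.009 ]
blob (0, 143, 460, 4) 429.0 hole [0.4362 0.3444 0.009 ]
```

Emit:
servo_tool([
  [[0, 0, 0, -0.0028, 0.0026, 0.016, -0.1], [0, 0, 0, 0, 0, 0.02, -0.1], [0, 0, 0, 0, 0, 0.02, -0.1], [0, 0, 0, 0, 0, 0, -0.1], [0, 0, 0, 0, 0, 0, -0.1]],
])

```text
t: 7.62
tcp_pos: [0.4982, 0.3727, 0.0253]
tool_rot: [0.001, 1.0, -0.001, -0.001]
force: [0.9, 0.2, 0.0]
finger_gap: 0.451
gripper_force: 0.0
```

```bash
python3 look.py w8; python3 sl.py w8
```

```text
t 7.6167 tcp [0.4982 0.3727 0.0253] rot [ 1.2e-03  1.0e+00 -6.0e-04 -1.1e-03] gap 0.451 tcp px [273.6 297.7]
blob (254, 253, 50, 52) 1963.5 hole [0.4978 0.3747 0.009 ]
blob (397, 225, 58, 53) 2231.0 hole [0.4834 0.4443 0.009 ]
blob (0, 147, 522, 5) 860.0 hole [0.4363 0.3671 0.009 ]
```

Emit:
servo_tool([
  [[0, 0, 0, 0, 0.0013, 0.001, -0.1], [0, 0, 0, 0, 0, 0, -0.1], [0, 0, 0, 0, 0, 0, -0.6], [0, 0, 0, 0, 0, 0, -0.6], [0, 0, 0, 0, 0, 0, -0.6], [0, 0, 0, 0, 0, 0, -0.6], [0, 0, 0, 0, 0, 0, -0.6]],
])

```text
t: 8.25
tcp_pos: [0.4989, 0.3761, 0.0262]
tool_rot: [-0.0, 1.0, 0.0, 0.001]
force: [-0.4, -1.4, 5.4]
finger_gap: 0.252
gripper_force: 29.3
```

Emit:
servo_tool([
  [[0, 0, 0, 0, 0, -0.035, -0.6], [0, 0, 0, 0, 0, -0.035, -0.6], [0, 0, 0, -0.0078, -0.033, -0.005, -0.6], [0, 0, 0, -0.0078, -0.033, -0.005, -0.6], [0, 0, 0, -0.0078, -0.033, -0.005, -0.6], [0, 0, 0, -0.0078, -0.033, -0.005, -0.6], [0, 0, 0, -0.0078, -0.033, -0.005, -0.6], [0, 0, 0, -0.0078, -0.033, -0.005, -0.6]],
])

```text
t: 8.92
tcp_pos: [0.545, 0.1764, 0.1252]
tool_rot: [-0.0, 1.0, 0.0, -0.0]
force: [0.6, 0.2, -0.2]
finger_gap: 0.247
gripper_force: 29.4
```

Emit:
servo_tool([
  [[0, 0, 0, -0.0078, -0.033, -0.005, -0.6], [0, 0, 0, -0.0078, -0.033, -0.005, -0.6], [0, 0, 0, 0, 0, 0, -0.6], [0, 0, 0, 0, 0, 0, -0.6], [0, 0, 0, 0, 0, 0, -0.6]],
])

```text
t: 9.33
tcp_pos: [0.5602, 0.1119, 0.1348]
tool_rot: [0.0, 1.0, 0.0, -0.0]
force: [-0.5, 0.0, -0.3]
finger_gap: 0.254
gripper_force: 29.4
```

```bash
python3 look.py w9; python3 - <<'E'
from h import *
im=cv2.imread('pics/w9.png')
cv2.imwrite('pics/w9c.png',cv2.resize(im[180:330,195:355],None,fx=4,fy=4,interpolation=cv2.INTER_CUBIC))
E
```

```text
t 9.3333 tcp [0.5602 0.1119 0.1348] rot [ 4.e-04  1.e+00  2.e-04 -4.e-04] gap 0.254 tcp px [273.6 297.6]
```

View pics/w9c.png

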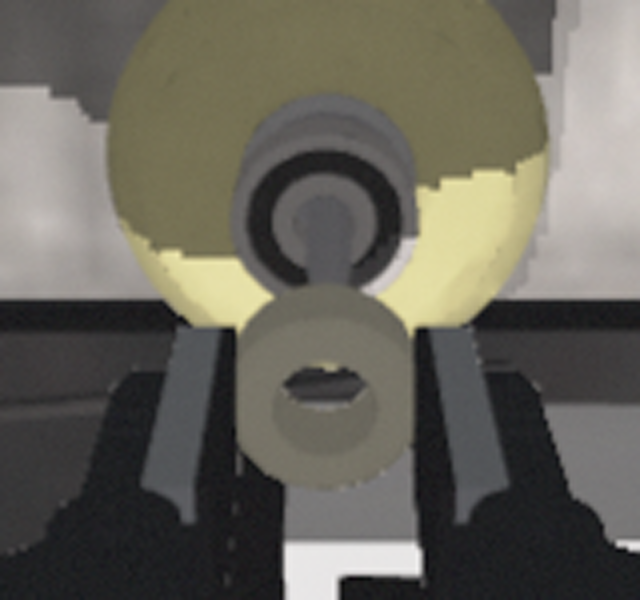

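The held sleeve (crop column 326) lines up with the pin (column 325). I'll check its x offset in the hand.

```bash
python3 - <<'E'
from h import *
c=dict(np.load('pics/w9.npz')); f=lambda u,v:(195+u/4,180+v/4)
print(onplane(c,f(326,490),.1206)-[.012,0,0], onplane(c,f(326,285),.1086)+[.012,0,0], onplane(c,f(326,456),.1206)-[.006,0,0])
print('bearing on seat black ring', onplane(c,f(325,152),.056), onplane(c,f(325,290),.056),'sides',onplane(c,f(246,220),.056),onplane(c,f(403,220),.056))
E
```

```text
[0.56000286 0.11322062 0.1206    ] [0.56198886 0.11321763 0.1086    ] [0.56122332 0.11321501 0.1206    ]
bearing on seat black ring [0.55008741 0.11315297 0.056     ] [0.57496157 0.11317595 0.056     ] sides [0.56213029 0.09991969 0.056     ] [0.56211591 0.12624071 0.056     ]
```

Emit:
servo_tool([
  [[0, 0, 0, -0.0005, 0, 0.012, -0.6], [0, 0, 0, 0, 0, 0.012, -0.6], [0, 0, 0, 0, 0, 0.01, -0.6], [0, 0, 0, 0, 0, 0.006, -0.6], [0, 0, 0, 0, 0, 0, -0.6]],
])

```text
t: 9.8
tcp_pos: [0.5596, 0.1125, 0.0928]
tool_rot: [-0.001, 1.0, 0.0, -0.002]
force: [-0.0, -0.3, 0.5]
finger_gap: 0.254
gripper_force: 29.4
```

Emit:
servo_tool([
  [[0, 0, 0, 0, 0, 0.006, -0.6], [0, 0, 0, 0, 0, 0.005, -0.6], [0, 0, 0, 0, 0, 0.001, -0.6], [0, 0, 0, 0, 0, 0, -0.6]],
])

```text
t: 10.13
tcp_pos: [0.561, 0.1118, 0.0826]
tool_rot: [0.0, 1.0, 0.0, -0.0]
force: [-0.4, 0.0, 0.2]
finger_gap: 0.253
gripper_force: 29.4
```

Down 1 mm more, release, rise and head for bearing 1 at about (0.474, 0.306).

Emit:
servo_tool([
  [[0, 0, 0, 0, 0, 0.001, -0.6], [0, 0, 0, 0, 0, 0, -0.6], [0, 0, 0, 0, 0, 0, -0.1], [0, 0, 0, 0, 0, 0, -0.1], [0, 0, 0, 0, 0, 0, -0.1], [0, 0, 0, 0, 0, -0.03, -0.1], [0, 0, 0, 0, 0, -0.04, -0.1], [0, 0, 0, 0.0087, 0.0194, 0.007, -0.1]],
])

```text
t: 10.8
tcp_pos: [0.5599, 0.1293, 0.1522]
tool_rot: [0.001, 1.0, -0.0, 0.009]
force: [2.2, -0.5, 1.0]
finger_gap: 0.452
gripper_force: 0.0
```

Emit:
servo_tool([
  [[0, 0, 0, 0.013, 0.0291, 0.01, -0.06], [0, 0, 0, 0.013, 0.0291, 0.01, -0.06], [0, 0, 0, 0.013, 0.0291, 0.01, -0.06], [0, 0, 0, 0.013, 0.0291, 0.01, -0.06], [0, 0, 0, 0.013, 0.0291, 0.012, -0.06], [0, 0, 0, 0.013, 0.0291, 0.012, -0.06], [0, 0, 0, 0, 0, 0, -0.06], [0, 0, 0, 0, 0, 0, -0.06]],
])

```text
t: 11.47
tcp_pos: [0.473, 0.307, 0.0802]
tool_rot: [-0.002, 1.0, -0.0, -0.001]
force: [0.5, -0.4, 0.1]
finger_gap: 0.466
gripper_force: 0.0
```

```bash
python3 look.py w10; cat > bc.py <<'E'
import sys
from h import *
n=sys.argv[1]; c=dict(np.load(f'pics/{n}.npz')); im=cv2.imread(f'pics/{n}.png')
m=cv2.inRange(cv2.cvtColor(im,cv2.COLOR_BGR2GRAY),0,60); m[:195]=0; m[262:]=0
for k in cv2.findContours(m,0,1)[0]:
    if 300<cv2.contourArea(k): 
        b=cv2.boundingRect(k); 
        if b[2]<70: print(b,onplane(c,(b[0]+b[2]/2-.5,b[1]+b[3]/2-.5),.01).round(4))
E
python3 bc.py w10; python3 - <<'E'
from h import *
c=dict(np.load('pics/w10.npz'));print(proj(c,(.4745,.306,.01)))
E
```

```text
t 11.4667 tcp [0.473  0.307  0.0802] rot [-1.8e-03  1.0e+00 -4.0e-04 -8.0e-04] gap 0.466 tcp px [273.6 297.5]
(255, 222, 41, 38) [0.4753 0.3074 0.01  ]
(149, 201, 36, 58) [0.4681 0.2379 0.01  ]
(217, 195, 38, 59) [0.4641 0.2822 0.01  ]
[272.89009231 239.40077019]
```

Emit:
servo_tool([
  [[0, 0, 0, -0.002, -0.0005, 0.016, -0.06], [0, 0, 0, 0, 0, 0.022, -0.06], [0, 0, 0, 0, 0, 0.02, -0.06], [0, 0, 0, 0, 0, 0, -0.06], [0, 0, 0, 0, 0, 0, -0.06]],
])

```text
t: 11.93
tcp_pos: [0.4769, 0.304, 0.0227]
tool_rot: [0.001, 1.0, -0.0, -0.001]
force: [0.7, 0.1, 1.1]
finger_gap: 0.473
gripper_force: 0.0
```

Emit:
servo_tool([
  [[0, 0, 0, 0, 0, 0, -0.4], [0, 0, 0, 0, 0, 0, -0.4], [0, 0, 0, 0, 0, 0, -0.4], [0, 0, 0, 0, 0, 0, -0.4], [0, 0, 0, 0, 0, 0, -0.4]],
])

```text
t: 12.35
tcp_pos: [0.4772, 0.3054, 0.024]
tool_rot: [-0.0, 1.0, 0.0, 0.001]
force: [0.2, -1.0, 3.9]
finger_gap: 0.346
gripper_force: 30.1
```

Emit:
servo_tool([
  [[0, 0, 0, 0, 0, -0.035, -0.4], [0, 0, 0, 0, 0, -0.035, -0.4], [0, 0, 0, -0.0142, -0.0322, -0.008, -0.4], [0, 0, 0, -0.0142, -0.0322, -0.008, -0.4], [0, 0, 0, -0.0142, -0.0322, -0.008, -0.4], [0, 0, 0, -0.0142, -0.0322, -0.008, -0.4], [0, 0, 0, -0.0142, -0.0322, -0.008, -0.4], [0, 0, 0, -0.0142, -0.0322, -0.008, -0.4]],
])

```text
t: 13.02
tcp_pos: [0.5619, 0.1107, 0.1416]
tool_rot: [-0.0, 1.0, 0.0, 0.0]
force: [-0.5, 0.3, -1.3]
finger_gap: 0.347
gripper_force: 29.9
```

Emit:
servo_tool([
  [[0, 0, 0, 0, 0, 0, -0.4], [0, 0, 0, 0, 0, 0, -0.4], [0, 0, 0, 0, 0, 0, -0.4]],
])

```text
t: 13.27
tcp_pos: [0.5609, 0.1122, 0.1408]
tool_rot: [0.0, 1.0, 0.0, -0.001]
force: [-0.2, 0.6, 0.2]
finger_gap: 0.344
gripper_force: 29.9
```

```bash
python3 look.py w11; python3 - <<'E'
from h import *
im=cv2.imread('pics/w11.png')
cv2.imwrite('pics/w11c.png',cv2.resize(im[180:330,195:355],None,fx=4,fy=4,interpolation=cv2.INTER_CUBIC))
E
```

```text
t 13.2667 tcp [0.5609 0.1122 0.1408] rot [ 4.e-04  1.e+00  2.e-04 -6.e-04] gap 0.344 tcp px [273.6 297.7]
```

View pics/w11c.png

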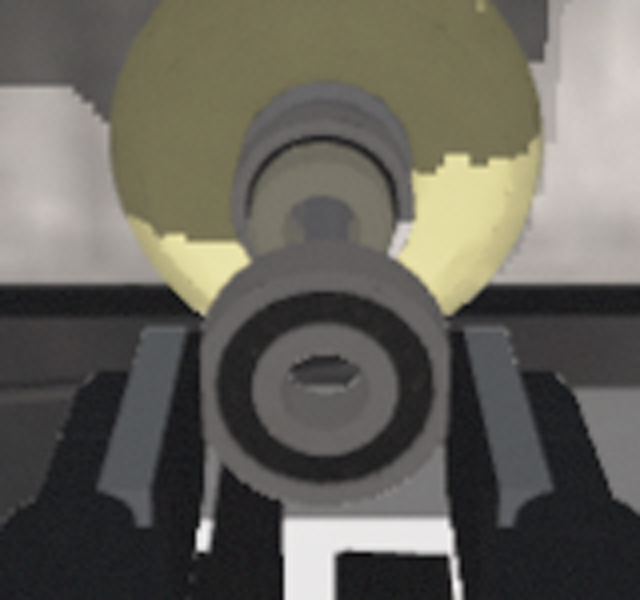

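The sleeve sits flat on the lower bearing, with the held bearing aligned in y. I'll check x.

```bash
python3 - <<'E'
from h import *
c=dict(np.load('pics/w11.npz')); f=lambda u,v:(195+u/4,180+v/4)
for z in(.1278,.1288): print((onplane(c,f(325,291),z)+onplane(c,f(325,483),z))/2)
print('sleeve top sides',onplane(c,f(248,205),.068),onplane(c,f(392,205),.068),'near edge',onplane(c,f(323,140),.068)+[.012,0,0])
E
```

```text
[0.55809642 0.11341735 0.1278    ]
[0.55754106 0.11341561 0.1288    ]
sleeve top sides [0.55772784 0.10101218 0.068     ] [0.55771412 0.12434387 0.068     ] near edge [0.55863772 0.11315877 0.068     ]
```

Emit:
servo_tool([
  [[0, 0, 0, -0.0026, -0.0004, 0.01, -0.4], [0, 0, 0, 0, 0, 0.012, -0.4], [0, 0, 0, 0, 0, 0.009, -0.4], [0, 0, 0, 0, 0, 0.005, -0.4], [0, 0, 0, 0, 0, 0, -0.4]],
])

```text
t: 13.73
tcp_pos: [0.5627, 0.1125, 0.103]
tool_rot: [-0.001, 1.0, 0.0, -0.002]
force: [-0.8, -1.1, -0.7]
finger_gap: 0.346
gripper_force: 29.9
```

Emit:
servo_tool([
  [[0, 0, 0, 0, 0, 0.005, -0.4], [0, 0, 0, 0, 0, 0.005, -0.4], [0, 0, 0, 0, 0, 0.003, -0.4], [0, 0, 0, 0, 0, 0, -0.4]],
])

```text
t: 14.07
tcp_pos: [0.5644, 0.1117, 0.0921]
tool_rot: [0.0, 1.0, 0.0, 0.0]
force: [-0.6, -0.5, 0.0]
finger_gap: 0.345
gripper_force: 29.9
```

Emit:
servo_tool([
  [[0, 0, 0, 0, 0, 0.001, -0.4], [0, 0, 0, 0, 0, 0, -0.4], [0, 0, 0, 0, 0, 0, -0.06], [0, 0, 0, 0, 0, 0, -0.06], [0, 0, 0, 0, 0, 0, -0.06], [0, 0, 0, 0, 0, -0.03, -0.06], [0, 0, 0, 0, 0, -0.04, -0.06], [0, 0, 0, 0, 0, 0, -0.06]],
])

```text
t: 14.73
tcp_pos: [0.5685, 0.1118, 0.1668]
tool_rot: [-0.0, 1.0, 0.0, 0.006]
force: [1.0, 0.9, 1.0]
finger_gap: 0.469
gripper_force: 0.0
```

Emit:
servo_tool([
  [[0, 0, 0, 0.008, 0.033, 0.008, -0.06], [0, 0, 0, 0.008, 0.033, 0.008, -0.1], [0, 0, 0, 0.008, 0.033, 0.008, -0.1], [0, 0, 0, 0.008, 0.033, 0.008, -0.1], [0, 0, 0, 0.008, 0.033, 0.008, -0.1], [0, 0, 0, 0.008, 0.033, 0.008, -0.1], [0, 0, 0, 0.008, 0.033, 0.008, -0.1], [0, 0, 0, 0.008, 0.033, 0.008, -0.1]],
])

```text
t: 15.4
tcp_pos: [0.4997, 0.3772, 0.0963]
tool_rot: [0.0, 1.0, 0.0, 0.0]
force: [0.1, 0.3, -0.1]
finger_gap: 0.451
gripper_force: 0.0
```

Emit:
servo_tool([
  [[0, 0, 0, 0.008, 0.033, 0.008, -0.1], [0, 0, 0, 0.008, 0.033, 0.008, -0.1], [0, 0, 0, 0, 0, 0, -0.1], [0, 0, 0, 0, 0, 0, -0.1], [0, 0, 0, 0, 0, 0, -0.1]],
])

```text
t: 15.82
tcp_pos: [0.484, 0.4414, 0.0805]
tool_rot: [-0.0, 1.0, -0.0, -0.0]
force: [0.1, 0.3, 0.6]
finger_gap: 0.449
gripper_force: 0.0
```

```bash
python3 look.py w12; python3 sl.py w12
```

```text
t 15.8167 tcp [0.484  0.4414 0.0805] rot [-3.e-04  1.e+00 -4.e-04 -2.e-04] gap 0.449 tcp px [273.6 297.6]
blob (263, 217, 37, 39) 1072.0 hole [0.4837 0.4455 0.009 ]
blob (0, 160, 341, 3) 441.5 hole [0.4357 0.3785 0.009 ]
```

Emit:
servo_tool([
  [[0, 0, 0, 0, 0.003, 0.015, -0.1], [0, 0, 0, 0, 0, 0.02, -0.1], [0, 0, 0, 0, 0, 0.0195, -0.1], [0, 0, 0, 0, 0, 0, -0.1], [0, 0, 0, 0, 0, 0, -0.1]],
])

```text
t: 16.28
tcp_pos: [0.4839, 0.4431, 0.0249]
tool_rot: [0.001, 1.0, -0.001, -0.001]
force: [0.9, -0.7, -0.1]
finger_gap: 0.453
gripper_force: 0.0
```

```bash
python3 look.py w13; python3 sl.py w13
```

```text
t 16.2833 tcp [0.4839 0.4431 0.0249] rot [ 9.0e-04  1.0e+00 -1.0e-03 -1.5e-03] gap 0.453 tcp px [273.6 297.6]
blob (255, 253, 50, 52) 1966.0 hole [0.4832 0.4456 0.009 ]
blob (0, 179, 366, 4) 566.0 hole [0.4349 0.4031 0.009 ]
```

Emit:
servo_tool([
  [[0, 0, 0, 0, 0.0014, -0.0005, -0.1], [0, 0, 0, 0, 0, 0, -0.1], [0, 0, 0, 0, 0, 0, -0.6], [0, 0, 0, 0, 0, 0, -0.6], [0, 0, 0, 0, 0, 0, -0.6], [0, 0, 0, 0, 0, 0, -0.6], [0, 0, 0, 0, 0, 0, -0.6]],
])

```text
t: 16.92
tcp_pos: [0.485, 0.4465, 0.0282]
tool_rot: [-0.0, 1.0, 0.001, 0.001]
force: [0.4, 0.2, 5.2]
finger_gap: 0.246
gripper_force: 29.4
```

Emit:
servo_tool([
  [[0, 0, 0, 0, 0, -0.035, -0.6], [0, 0, 0, 0, 0, -0.035, -0.6], [0, 0, 0, 0.0079, -0.0345, -0.004, -0.6], [0, 0, 0, 0.0079, -0.0345, -0.004, -0.6], [0, 0, 0, 0.0079, -0.0345, -0.004, -0.6], [0, 0, 0, 0.0079, -0.0345, -0.004, -0.6], [0, 0, 0, 0.0079, -0.0345, -0.004, -0.6], [0, 0, 0, 0.0079, -0.0345, -0.004, -0.6]],
])

```text
t: 17.58
tcp_pos: [0.436, 0.2378, 0.1212]
tool_rot: [-0.0, 1.0, 0.0, 0.0]
force: [0.9, -0.5, 0.5]
finger_gap: 0.241
gripper_force: 29.4
```

Emit:
servo_tool([
  [[0, 0, 0, 0.0079, -0.0345, -0.004, -0.6], [0, 0, 0, 0.0079, -0.0345, -0.004, -0.6], [0, 0, 0, 0.0079, -0.0345, -0.004, -0.6], [0, 0, 0, 0.0079, -0.0345, -0.004, -0.6], [0, 0, 0, 0, 0, 0, -0.6], [0, 0, 0, 0, 0, 0, -0.6]],
])

```text
t: 18.08
tcp_pos: [0.4052, 0.0997, 0.1372]
tool_rot: [0.002, 1.0, 0.0, 0.0]
force: [-0.2, -0.6, -0.1]
finger_gap: 0.242
gripper_force: 29.4
```

Emit:
servo_tool([
  [[0, 0, 0, 0, -0.0367, 0, -0.6], [0, 0, 0, 0, -0.0367, 0, -0.6], [0, 0, 0, 0, -0.0367, 0, -0.6], [0, 0, 0, 0, -0.0367, 0, -0.6], [0, 0, 0, 0, -0.0367, 0, -0.6], [0, 0, 0, 0, -0.0367, 0, -0.6], [0, 0, 0, 0, -0.02, -0.01, -0.6], [0, 0, 0, 0, 0, 0, -0.6]],
])

```text
t: 18.75
tcp_pos: [0.4086, -0.1432, 0.1479]
tool_rot: [0.001, 1.0, -0.002, 0.003]
force: [0.6, 1.0, 0.2]
finger_gap: 0.241
gripper_force: 29.4
```

Emit:
servo_tool([
  [[0, 0, 0, -0.0345, -0.005, -0.01, -0.6], [0, 0, 0, -0.0345, -0.005, -0.01, -0.6], [0, 0, 0, -0.0345, -0.005, -0.01, -0.6], [0, 0, 0, -0.0345, -0.005, -0.01, -0.6], [0, 0, 0, 0, 0, 0, -0.6], [0, 0, 0, 0, 0, 0, -0.6], [0, 0, 0, 0, 0, 0, -0.6]],
])

```text
t: 19.33
tcp_pos: [0.5425, -0.1567, 0.186]
tool_rot: [-0.001, 1.0, 0.001, -0.001]
force: [-0.7, 0.7, 0.1]
finger_gap: 0.245
gripper_force: 29.4
```

```bash
python3 look.py w14; python3 - <<'E'
from h import *
c=dict(np.load('pics/w14.npz')); im=cv2.imread('pics/w14.png')
m=cv2.inRange(cv2.cvtColor(im,cv2.COLOR_BGR2HSV),(105,120,40),(125,255,255))
ct=max(cv2.findContours(m,0,1)[0],key=cv2.contourArea); print(cv2.boundingRect(ct)); e=cv2.fitEllipse(cv2.convexHull(ct)); print(e,onplane(c,e[0],.03))
E
```

```text
t 19.3333 tcp [ 0.5425 -0.1567  0.186 ] rot [-1.2e-03  1.0e+00  8.0e-04 -1.3e-03] gap 0.245 tcp px [273.6 297.7]
(15, 170, 120, 99)
((73.81085968017578, 218.4248504638672), (96.26477813720703, 121.9969711303711), 76.1037368774414) [ 0.55932555 -0.34036269  0.03      ]
```

View pics/w14.png

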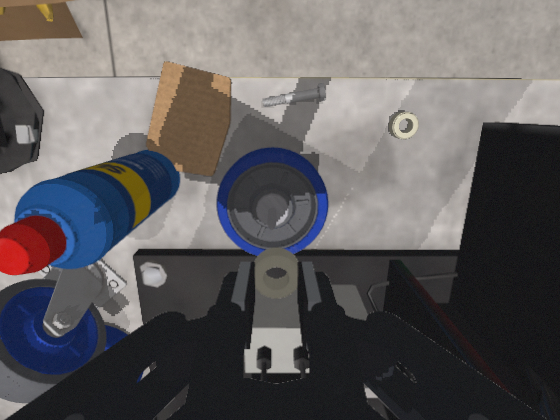

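The blue wheel is at about (272,203), its seat at about (272,208), the held sleeve at (277,273) and sleeve 3 at (404,125). I'll compute their positions.

```bash
python3 - <<'E'
from h import *
c=dict(np.load('pics/w14.npz')); im=cv2.imread('pics/w14.png'); g=cv2.cvtColor(im,cv2.COLOR_BGR2GRAY)
m=cv2.inRange(cv2.cvtColor(im,cv2.COLOR_BGR2HSV),(105,100,30),(125,255,255)); m[:,:205]=0;m[:,345:]=0;m[:140]=0;m[247:]=0
ct=max(cv2.findContours(m,0,1)[0],key=cv2.contourArea); print(cv2.boundingRect(ct)); h=cv2.convexHull(ct); e=cv2.fitEllipse(h[h[:,0,1]<244]); print(e,onplane(c,e[0],.03), onplane(c,e[0],.04))
for v in range(200,240,3): print(v,g[v,252:296].tolist())
h=hough(im,(404,125),12,17,22); print('s3',h,onplane(c,h[0],.012))
E
python3 sl.py w14
```

```text
(217, 147, 111, 100)
((272.0335693359375, 202.8968505859375), (110.02337646484375, 111.17609405517578), 173.8148651123047) [ 0.54397184 -0.15892323  0.03      ] [ 0.54111671 -0.15882352  0.04      ]
200 [54, 46, 53, 56, 55, 57, 61, 75, 80, 85, 87, 86, 87, 88, 88, 88, 85, 85, 87, 90, 91, 88, 91, 88, 86, 85, 85, 86, 87, 87, 87, 87, 82, 71, 60, 57, 54, 69, 74, 68, 68, 69, 77, 90]
203 [50, 56, 56, 56, 54, 67, 82, 85, 85, 86, 84, 84, 84, 84, 85, 85, 86, 86, 86, 86, 88, 89, 89, 90, 90, 89, 87, 86, 86, 86, 86, 85, 88, 87, 73, 60, 54, 93, 104, 99, 68, 63, 69, 90]
206 [53, 54, 56, 56, 64, 78, 84, 85, 86, 86, 86, 86, 85, 84, 84, 84, 84, 86, 87, 86, 84, 84, 87, 87, 89, 89, 89, 89, 88, 87, 86, 84, 86, 87, 86, 81, 97, 105, 103, 103, 89, 73, 70, 74]
209 [55, 58, 57, 61, 78, 85, 86, 88, 86, 86, 86, 84, 87, 87, 87, 85, 83, 77, 80, 80, 80, 80, 82, 81, 85, 88, 87, 89, 86, 90, 89, 85, 84, 84, 85, 146, 129, 105, 103, 104, 86, 69, 69, 82]
212 [55, 55, 57, 59, 70, 81, 89, 88, 88, 86, 87, 87, 86, 88, 87, 87, 81, 80, 80, 79, 81, 81, 81, 79, 84, 84, 86, 87, 88, 88, 87, 89, 88, 162, 182, 158, 119, 104, 104, 1
[... 1444 characters left out ...]
, 97, 100, 102, 102, 101, 100, 101, 101, 98, 100, 100, 100, 100, 102, 101, 100, 100, 100, 99, 102, 101, 100, 101, 100, 99, 100, 100, 100, 95, 92, 80, 69, 66, 62]
239 [65, 66, 66, 68, 67, 65, 69, 77, 88, 90, 93, 96, 98, 99, 101, 101, 101, 100, 100, 101, 99, 101, 99, 99, 100, 98, 101, 100, 103, 99, 94, 92, 89, 81, 70, 65, 63, 65, 62, 62, 62, 66, 63, 65]
s3 (array([406.5, 126.5], dtype=float32), np.float32(14.733334)) [ 0.4779236  -0.03935041  0.012     ]
blob (255, 248, 43, 51) 1781.5 hole [ 0.6254 -0.1552  0.009 ]
blob (84, 162, 67, 66) 1220.5 hole [ 0.5396 -0.3093  0.009 ]
blob (389, 112, 30, 27) 611.0 hole [ 0.4767 -0.0411  0.009 ]
blob (229, 77, 331, 4) 259.5 hole [ 0.4381 -0.054   0.009 ]
```

Emit:
servo_tool([
  [[0, 0, 0, -0.002, -0.0014, 0.02, -0.6], [0, 0, 0, -0.002, -0.0013, 0.02, -0.6], [0, 0, 0, 0, 0, 0.016, -0.6], [0, 0, 0, 0, 0, 0.01, -0.6], [0, 0, 0, 0, 0, 0, -0.6], [0, 0, 0, 0, 0, 0, -0.6]],
])

```text
t: 19.88
tcp_pos: [0.5462, -0.1612, 0.1204]
tool_rot: [0.0, 1.0, 0.001, -0.001]
force: [0.2, -0.2, 0.7]
finger_gap: 0.241
gripper_force: 29.4
```

```bash
python3 look.py w15; python3 - <<'E'
from h import *
c=dict(np.load('pics/w15.npz')); im=cv2.imread('pics/w15.png'); g=cv2.cvtColor(im,cv2.COLOR_BGR2GRAY)
print(proj(c,(.5455,-.1594,.09)),proj(c,(.5455,-.1594,.046)))
for v in range(200,256,4): print(v,g[v,256:296].tolist())
E
python3 sl.py w15
```

```text
t 19.8833 tcp [ 0.5462 -0.1612  0.1204] rot [ 1.0e-04  1.0e+00  6.0e-04 -1.1e-03] gap 0.241 tcp px [273.6 297.5]
[277.35293438 264.54568953] [277.00837505 233.92637912]
200 [55, 55, 53, 55, 57, 57, 56, 58, 58, 59, 57, 55, 54, 53, 51, 52, 53, 51, 53, 52, 50, 50, 52, 51, 52, 51, 49, 50, 51, 50, 53, 51, 52, 55, 55, 55, 52, 55, 56, 55]
204 [55, 55, 56, 54, 53, 55, 52, 51, 50, 50, 49, 51, 51, 49, 52, 51, 54, 51, 51, 48, 48, 49, 50, 51, 50, 51, 51, 49, 49, 50, 51, 50, 49, 52, 52, 51, 52, 52, 52, 52]
208 [51, 50, 51, 50, 51, 52, 51, 53, 50, 50, 52, 56, 53, 54, 54, 56, 55, 54, 53, 54, 53, 55, 54, 55, 55, 54, 55, 55, 52, 54, 53, 52, 51, 51, 50, 50, 50, 49, 51, 51]
212 [50, 51, 52, 52, 53, 55, 55, 55, 54, 53, 55, 54, 54, 54, 53, 54, 58, 57, 63, 67, 69, 73, 70, 68, 65, 62, 62, 61, 58, 57, 57, 57, 56, 54, 56, 54, 55, 55, 53, 51]
216 [51, 53, 54, 53, 57, 56, 56, 55, 58, 65, 74, 77, 77, 79, 80, 80, 84, 88, 90, 91, 91, 91, 89, 86, 87, 85, 84, 83, 84, 83, 81, 78, 78, 76, 67, 57, 55, 56, 52, 54]
220 [56, 55, 56, 53, 57, 68, 74, 78, 80, 83, 85, 85, 84, 85, 84, 86, 85, 85, 86, 89, 88, 88, 88, 88, 89, 8
[... 924 characters left out ...]
 88, 86, 84, 86, 86, 86, 85, 82, 78, 79, 78, 80, 79, 77, 79, 79, 79, 79, 78, 83, 83, 84, 85, 83, 84, 86, 84, 85, 84, 86, 77]
248 [52, 52, 52, 50, 52, 55, 54, 64, 77, 83, 86, 87, 89, 89, 92, 95, 94, 95, 94, 93, 96, 94, 95, 96, 94, 90, 86, 86, 85, 85, 83, 82, 82, 85, 85, 83, 76, 74, 74, 65]
252 [83, 73, 71, 72, 72, 81, 91, 94, 95, 94, 96, 95, 94, 95, 95, 94, 94, 93, 95, 93, 95, 95, 94, 93, 94, 94, 93, 94, 94, 94, 94, 95, 96, 95, 97, 100, 99, 97, 99, 99]
blob (255, 248, 43, 51) 1786.0 hole [ 0.5939 -0.1603  0.009 ]
blob (7, 176, 107, 93) 3227.5 hole [ 0.5459 -0.3272  0.009 ]
blob (425, 106, 40, 36) 1056.0 hole [ 0.4764 -0.0418  0.009 ]
blob (222, 62, 338, 4) 406.5 hole [ 0.4384 -0.084   0.009 ]
```

Emit:
servo_tool([
  [[0, 0, 0, 0, 0.001, 0.006, -0.6], [0, 0, 0, 0, 0, 0.009, -0.6], [0, 0, 0, 0, 0, 0.008, -0.6], [0, 0, 0, 0, 0, 0, -0.6]],
])

```text
t: 20.27
tcp_pos: [0.5461, -0.1603, 0.0963]
tool_rot: [0.0, 1.0, 0.001, -0.001]
force: [0.1, -0.4, -0.1]
finger_gap: 0.244
gripper_force: 29.4
```

Emit:
servo_tool([
  [[0, 0, 0, 0, 0, 0.009, -0.6], [0, 0, 0, 0, 0, 0.008, -0.6], [0, 0, 0, 0, 0, 0.005, -0.6], [0, 0, 0, 0, 0, 0, -0.6], [0, 0, 0, 0, 0, 0, -0.6]],
])

```text
t: 20.68
tcp_pos: [0.547, -0.1607, 0.0754]
tool_rot: [0.0, 1.0, 0.0, -0.0]
force: [0.3, -0.4, -0.2]
finger_gap: 0.241
gripper_force: 29.4
```

Emit:
servo_tool([
  [[0, 0, 0, 0, 0, 0.0018, -0.6], [0, 0, 0, 0, 0, 0, -0.6], [0, 0, 0, 0, 0, 0, -0.1], [0, 0, 0, 0, 0, 0, -0.1], [0, 0, 0, 0, 0, 0, -0.1], [0, 0, 0, 0, 0, -0.03, -0.1], [0, 0, 0, 0, 0, -0.04, -0.1], [0, 0, 0, 0, 0, 0, -0.1]],
])

```text
t: 21.35
tcp_pos: [0.551, -0.1626, 0.15]
tool_rot: [-0.0, 1.0, -0.003, 0.005]
force: [1.4, -0.5, 0.8]
finger_gap: 0.454
gripper_force: 0.0
```

Emit:
servo_tool([
  [[0, 0, 0, 0.0141, 0.0209, 0.01, 0.42], [0, 0, 0, 0.0141, 0.0209, 0.01, 0.42], [0, 0, 0, 0.0141, 0.0209, 0.01, 0.42], [0, 0, 0, 0.0141, 0.0209, 0.01, 0.42], [0, 0, 0, 0.0141, 0.0209, 0.01, 0.42], [0, 0, 0, 0, 0, 0, 0.42], [0, 0, 0, 0, 0, 0, 0.42]],
])

```text
t: 21.93
tcp_pos: [0.4756, -0.0551, 0.0938]
tool_rot: [-0.001, 1.0, 0.0, -0.001]
force: [0.2, 0.1, -0.2]
finger_gap: 0.71
gripper_force: 0.0
```

```bash
python3 look.py w16; python3 sl.py w16; python3 - <<'E'
from h import *
c=dict(np.load('pics/w16.npz')); im=cv2.imread('pics/w16.png')
print([proj(c,(.5455,-.1594,z)).round() for z in(.046,.058,.09)])
g=cv2.cvtColor(im,cv2.COLOR_BGR2GRAY)
print(g[268,180:245].tolist(),g[268,305:370].tolist())
E
```

```text
t 21.9333 tcp [ 0.4756 -0.0551  0.0938] rot [-9.e-04  1.e+00  3.e-04 -9.e-04] gap 0.71 tcp px [273.6 297.6]
blob (488, 291, 72, 67) 2049.5 solid [0.5537 0.1365 0.009 ]
blob (279, 212, 35, 37) 958.0 hole [ 0.4761 -0.0403  0.009 ]
blob (63, 170, 497, 3) 496.0 hole [ 0.4355 -0.0315  0.009 ]
[array([113., 350.]), array([104., 364.]), array([ 73., 409.])]
[59, 57, 78, 94, 104, 110, 109, 110, 108, 107, 107, 108, 109, 108, 98, 76, 63, 62, 62, 62, 62, 64, 62, 63, 64, 54, 35, 19, 22, 23, 18, 52, 93, 104, 102, 101, 102, 99, 99, 100, 100, 100, 100, 102, 104, 104, 104, 105, 104, 103, 103, 105, 104, 103, 105, 105, 105, 104, 106, 106, 106, 105, 104, 102, 102] [130, 131, 131, 131, 131, 131, 130, 132, 132, 131, 131, 130, 130, 129, 130, 130, 132, 132, 132, 131, 130, 132, 131, 132, 132, 133, 132, 133, 133, 132, 130, 131, 130, 127, 128, 99, 51, 23, 19, 22, 18, 36, 62, 69, 68, 69, 69, 68, 68, 69, 68, 67, 80, 109, 116, 113, 115, 113, 114, 114, 114, 114, 114, 111, 111]
```

Emit:
servo_tool([
  [[0, 0, 0, 0, 0, 0.025, 0.42], [0, 0, 0, 0, 0, 0.025, 0.42], [0, 0, 0, 0, 0, 0.015, 0.42], [0, 0, 0, 0, 0, 0.0075, 0.42], [0, 0, 0, 0, 0, 0, 0.42], [0, 0, 0, 0, 0, 0, 0.42]],
])

```text
t: 22.48
tcp_pos: [0.4777, -0.0571, 0.0218]
tool_rot: [0.0, 1.0, -0.0, 0.001]
force: [-0.4, -0.1, -0.3]
finger_gap: 0.715
gripper_force: 0.0
```

```bash
python3 look.py w17; python3 sl.py w17
```

```text
t 22.4833 tcp [ 0.4777 -0.0571  0.0218] rot [ 4.e-04  1.e+00 -2.e-04  6.e-04] gap 0.715 tcp px [273.6 297.6]
blob (285, 252, 51, 53) 2063.0 hole [ 0.4753 -0.0403  0.009 ]
blob (0, 193, 560, 4) 829.5 hole [ 0.4347 -0.0546  0.009 ]
```

View pics/w17.png

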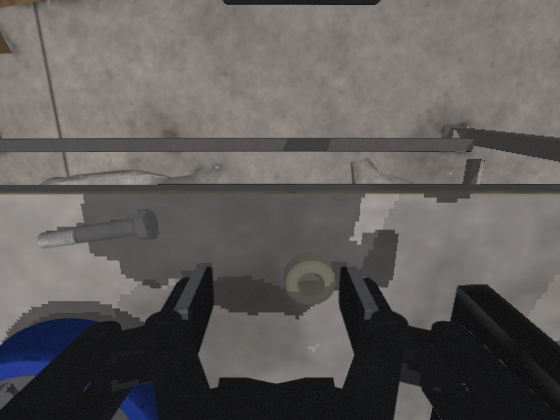

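The sleeve at (310,279) lies between the pads at 210 and 343, so I can close on it.

Emit:
servo_tool([
  [[0, 0, 0, 0.0015, 0, 0.001, 0.42], [0, 0, 0, 0, 0, 0, 0.1], [0, 0, 0, 0, 0, 0, -0.1], [0, 0, 0, 0, 0, 0, -0.3], [0, 0, 0, 0, 0, 0, -0.6], [0, 0, 0, 0, 0, 0, -0.6], [0, 0, 0, 0, 0, 0, -0.6], [0, 0, 0, 0, 0, 0, -0.6]],
])

```text
t: 23.2
tcp_pos: [0.4755, -0.0564, 0.0212]
tool_rot: [0.0, 1.0, -0.0, 0.0]
force: [-0.4, 0.1, 6.7]
finger_gap: 0.261
gripper_force: 29.2
```

```bash
python3 look.py w18; python3 sl.py w18
```

```text
t 23.2 tcp [ 0.4755 -0.0564  0.0212] rot [ 0.e+00  1.e+00 -2.e-04  4.e-04] gap 0.261 tcp px [273.5 297.6]
blob (252, 256, 48, 53) 2009.0 hole [ 0.4749 -0.0553  0.009 ]
blob (0, 198, 560, 4) 825.5 hole [ 0.4341 -0.0539  0.009 ]
```

Emit:
servo_tool([
  [[0, 0, 0, 0, 0, -0.04, -0.6], [0, 0, 0, 0, 0, -0.04, -0.6], [0, 0, 0, -0.0141, -0.0208, -0.008, -0.6], [0, 0, 0, -0.0141, -0.0208, -0.008, -0.6], [0, 0, 0, -0.0141, -0.0208, -0.008, -0.6], [0, 0, 0, -0.0141, -0.0208, 0, -0.6], [0, 0, 0, -0.0141, -0.0208, 0, -0.6], [0, 0, 0, 0, 0, 0, -0.6]],
])

```text
t: 23.92
tcp_pos: [0.5499, -0.1651, 0.1254]
tool_rot: [0.001, 1.0, -0.002, 0.004]
force: [1.1, 0.5, 0.7]
finger_gap: 0.26
gripper_force: 29.7
```

Emit:
servo_tool([
  [[0, 0, 0, 0, 0, 0, -0.6], [0, 0, 0, 0, 0, 0, -0.6]],
])

```text
t: 24.08
tcp_pos: [0.5446, -0.1596, 0.1241]
tool_rot: [0.0, 1.0, 0.001, -0.001]
force: [-0.4, 0.6, -0.6]
finger_gap: 0.258
gripper_force: 29.7
```

```bash
python3 look.py w19; python3 sl.py w19; python3 - <<'E'
from h import *
c=dict(np.load('pics/w19.npz')); im=cv2.imread('pics/w19.png'); g=cv2.cvtColor(im,cv2.COLOR_BGR2GRAY)
print(proj(c,(.5455,-.1594,.09)),proj(c,(.5455,-.1594,.058)))
for v in range(208,256,4): print(v,g[v,250:302].tolist())
E
```

```text
t 24.0833 tcp [ 0.5446 -0.1596  0.1241] rot [ 2.0e-04  1.0e+00  7.0e-04 -1.1e-03] gap 0.258 tcp px [273.6 297.6]
blob (252, 221, 48, 88) 3080.0 solid [ 0.5867 -0.1592  0.009 ]
blob (6, 177, 109, 91) 3051.0 hole [ 0.5467 -0.3284  0.009 ]
blob (220, 65, 340, 4) 400.5 hole [ 0.4382 -0.0816  0.009 ]
[274.32642387 264.19618951] [274.50524327 241.1801654 ]
208 [55, 53, 55, 53, 51, 50, 51, 51, 51, 49, 49, 48, 49, 49, 50, 50, 52, 51, 50, 53, 53, 55, 53, 54, 53, 54, 55, 54, 55, 52, 55, 51, 51, 52, 48, 49, 50, 51, 48, 50, 49, 49, 49, 49, 49, 50, 50, 54, 54, 52, 53, 52]
212 [53, 50, 48, 48, 49, 50, 50, 52, 50, 53, 53, 53, 54, 54, 53, 52, 54, 54, 53, 52, 51, 55, 55, 57, 60, 59, 59, 60, 55, 55, 52, 52, 53, 53, 55, 53, 54, 54, 55, 54, 55, 51, 50, 49, 48, 50, 47, 50, 51, 50, 50, 53]
216 [51, 46, 49, 49, 49, 51, 53, 54, 53, 55, 54, 53, 54, 56, 67, 75, 76, 77, 77, 78, 82, 83, 81, 88, 88, 85, 84, 83, 80, 79, 80, 78, 80, 76, 76, 74, 70, 63, 55, 53, 54, 54, 54, 53, 55, 51, 50, 49, 46, 48, 48, 50]
220 [50, 49, 50, 50, 56, 53, 53, 53, 54, 63, 73, 75, 78, 82, 86, 83, 84, 83, 84, 84, 84, 86, 88, 87, 88, 88,
[... 1226 characters left out ...]
4, 74, 81, 76, 79]
244 [53, 52, 51, 49, 52, 85, 99, 102, 104, 103, 102, 102, 101, 102, 95, 92, 93, 94, 92, 88, 79, 77, 77, 79, 77, 77, 76, 76, 77, 77, 78, 88, 88, 90, 101, 102, 103, 102, 102, 102, 100, 99, 84, 93, 99, 100, 95, 84, 82, 93, 95, 93]
248 [99, 97, 97, 95, 80, 70, 84, 93, 103, 104, 103, 102, 103, 103, 102, 96, 94, 94, 95, 96, 83, 78, 77, 77, 77, 78, 77, 78, 78, 77, 79, 84, 95, 102, 104, 102, 103, 104, 104, 100, 100, 99, 97, 95, 87, 76, 82, 91, 95, 93, 95, 95]
252 [96, 96, 95, 95, 96, 97, 96, 95, 93, 95, 100, 102, 103, 104, 101, 104, 104, 104, 104, 95, 81, 77, 78, 78, 77, 78, 79, 77, 78, 78, 77, 84, 98, 102, 101, 100, 102, 99, 96, 95, 97, 97, 97, 97, 97, 96, 99, 90, 70, 83, 95, 98]
```

Emit:
servo_tool([
  [[0, 0, 0, -0.0013, 0, 0.01, -0.6], [0, 0, 0, 0, 0, 0.009, -0.6], [0, 0, 0, 0, 0, 0.006, -0.6], [0, 0, 0, 0, 0, 0, -0.6]],
])

```text
t: 24.47
tcp_pos: [0.5455, -0.1592, 0.0975]
tool_rot: [-0.0, 1.0, 0.001, -0.002]
force: [-0.1, -0.1, -0.5]
finger_gap: 0.261
gripper_force: 29.7
```

Emit:
servo_tool([
  [[0, 0, 0, 0, 0, 0.009, -0.6], [0, 0, 0, 0, 0, 0.007, -0.6], [0, 0, 0, 0, 0, 0.003, -0.6], [0, 0, 0, 0, 0, 0, -0.6], [0, 0, 0, 0, 0, 0, -0.6]],
])

```text
t: 24.88
tcp_pos: [0.547, -0.1604, 0.0804]
tool_rot: [0.0, 1.0, 0.0, -0.0]
force: [0.2, 0.1, -0.5]
finger_gap: 0.255
gripper_force: 29.7
```

Emit:
servo_tool([
  [[0, 0, 0, 0, 0, 0.001, -0.6], [0, 0, 0, 0, 0, 0, -0.6], [0, 0, 0, 0, 0, 0, -0.1], [0, 0, 0, 0, 0, 0, -0.1], [0, 0, 0, 0, 0, 0, -0.1], [0, 0, 0, 0, 0, -0.03, -0.1], [0, 0, 0, 0, 0, -0.04, -0.1], [0, 0, 0, 0, 0, 0, -0.1]],
])

```text
t: 25.55
tcp_pos: [0.5509, -0.1621, 0.1557]
tool_rot: [-0.0, 1.0, -0.003, 0.006]
force: [1.5, -0.7, 0.5]
finger_gap: 0.445
gripper_force: 0.0
```

Emit:
servo_tool([
  [[0, 0, 0, 0, 0, -0.02, -0.1], [0, 0, 0, 0, 0, 0, -0.1], [0, 0, 0, 0, 0, 0, -0.1]],
])

```text
t: 25.8
tcp_pos: [0.5477, -0.1607, 0.1705]
tool_rot: [0.0, 1.0, -0.001, 0.001]
force: [0.2, 0.2, -0.1]
finger_gap: 0.453
gripper_force: 0.0
```

```bash
python3 look.py w20; python3 - <<'E'
from h import *
c=dict(np.load('pics/w20.npz')); im=cv2.imread('pics/w20.png')
m=cv2.inRange(cv2.cvtColor(im,cv2.COLOR_BGR2HSV),(18,20,50),(38,255,255))[150:262,215:335]
for k in cv2.findContours(m,0,1)[0]:
    if cv2.contourArea(k)>150: print(cv2.boundingRect(k),cv2.contourArea(k))
for r in m[::3,::3]: print(''.join('#' if x else '.' for x in r))
x,y=.5455,-.1600
print('expect far/near edges, off (215,150):',[ (proj(c,(x+d,y,z))-[215,150]).round(1) for d,z in((-.012,.046),(-.012,.058),(-.012,.07),(.012,.07))],[(proj(c,(x,y+d,.07))-[215,150]).round(1) for d in(-.012,.012)])
s=manip.snapshot('scene'); cv2.imwrite('pics/s2.png',s); t=manip.snapshot('top'); cv2.imwrite('pics/t2.png',t)
E
```

```text
t 25.8 tcp [ 0.5477 -0.1607  0.1705] rot [ 0.0e+00  1.0e+00 -7.0e-04  1.4e-03] gap 0.453 tcp px [273.6 297.6]
(46, 47, 32, 39) 953.5
........................................
........................................
........................................
........................................
........................................
........................................
........................................
........................................
........................................
........................................
........................................
........................................
........................................
........................................
........................................
........................................
...................####.................
.................#######................
................#########...............
................#########...............
................##########..............
................##########..............
................###....###..............
................####...###..............
................####...###..............
................####...###..............
................####..####..............
.................########...............
..................######................
........................................
........................................
........................................
........................................
........................................
........................................
........................................
........................................
........................................
expect far/near edges, off (215,150): [array([60.8, 44. ]), array([60.7, 48. ]), array([60.7, 52.5]), array([60.6, 83.6])] [array([44.2, 68.2]), array([77.1, 68.3])]
```

The B stack's apparent size and height match two flat sleeves (39 px observed, 39.6 expected). Now a check on A.

Emit:
servo_tool([
  [[0, 0, 0, 0.036, 0, 0, -0.1], [0, 0, 0, 0.036, 0, 0, -0.1], [0, 0, 0, 0.036, 0, 0, -0.1], [0, 0, 0, 0.036, 0, 0, -0.1], [0, 0, 0, 0, 0, 0, -0.1], [0, 0, 0, 0, 0.0385, 0, -0.1], [0, 0, 0, 0, 0.0385, 0, -0.1], [0, 0, 0, 0, 0.0385, 0, -0.1]],
])

```text
t: 26.62
tcp_pos: [0.4026, -0.0442, 0.1689]
tool_rot: [0.002, 1.0, 0.0, -0.001]
force: [1.1, 0.1, -0.6]
finger_gap: 0.448
gripper_force: 0.0
```

Emit:
servo_tool([
  [[0, 0, 0, 0, 0.0385, 0, -0.1], [0, 0, 0, 0, 0.0385, 0, -0.1], [0, 0, 0, 0, 0.0385, 0, -0.1], [0, 0, 0, 0, 0.0385, 0, -0.1], [0, 0, 0, 0, 0, 0, -0.1], [0, 0, 0, -0.036, 0, -0.003, -0.1], [0, 0, 0, -0.036, 0, -0.003, -0.1], [0, 0, 0, -0.036, 0, -0.003, -0.1]],
])

```text
t: 27.28
tcp_pos: [0.5115, 0.1097, 0.1779]
tool_rot: [-0.001, 1.0, -0.0, -0.001]
force: [0.3, 0.5, 0.0]
finger_gap: 0.45
gripper_force: 0.0
```

Emit:
servo_tool([
  [[0, 0, 0, -0.036, 0, -0.003, -0.1], [0, 0, 0, -0.012, 0, 0, -0.1], [0, 0, 0, 0, 0, 0, -0.1], [0, 0, 0, 0, 0, 0, -0.1], [0, 0, 0, 0, 0, 0, -0.1]],
])

```text
t: 27.7
tcp_pos: [0.557, 0.109, 0.1804]
tool_rot: [0.0, 1.0, 0.0, -0.002]
force: [0.1, 0.0, -0.0]
finger_gap: 0.452
gripper_force: 0.0
```

```bash
python3 look.py w21; python3 - <<'E'
from h import *
c=dict(np.load('pics/w21.npz')); im=cv2.imread('pics/w21.png'); g=cv2.cvtColor(im,cv2.COLOR_BGR2GRAY)[180:256,235:319]
for r in g[::2,::2]: print(''.join('#' if x<50 else '+' if x<120 else '-' if x<190 else '.' for x in r))
x,y=.561,.113
print('off(235,180), top z .078:',[(proj(c,(x+d,y+e,z))-[235,180]).round(1) for d,e,z in((-.016,0,.046),(-.016,0,.078),(.016,0,.078),(0,-.016,.078),(0,.016,.078),(0,0,.09))])
E
```

```text
t 27.7 tcp [0.557  0.109  0.1804] rot [ 2.0e-04  1.0e+00  0.0e+00 -2.2e-03] gap 0.452 tcp px [273.6 297.6]
++++++++++++++++++++++++++++++++++++++++++
++++++++++++++++++++++++++++++++++++++++++
++++++++++++++++++++++++++++++++++++++++++
++++++++++++++++++++++++++++++++++++++++++
++++++++++++++++++++++++++++++++++++++++++
++++++++++++++++++++++++++++++++++++++++++
++++++++++++++++++++++++++++++++++++++++++
++++++++++++++++++++++++++++++++++++++++++
++++++++++++++++++++++++++++++++++.+++++++
++++++++++++++++++++++++++++++++...+++++++
++++++++++++++++++++++++++++++++-..---+---
+++++++++++++++++++++++++++++++-.....--...
+++++++++++++++++++++#+++++++++-..........
+++++++++++++++++++++++++++++++-..........
+++++++++++++++++++++++++++++++-..........
+++++++++++++++++++++++++++++++--.........
++++++++++++++++++++++##++++++++-.........
++++++++++++++++++#########+++++..........
---+++++++++-++++###########++++-.........
---+++++++++.+++####++++++###+++--........
----........-++###+++++++++###+++.........
----........-++##+++-+++++++###++.........
----........-++##+--++++++--+++--.........
-----.......++###--+++++++..-++-..........
-----.......++###--+++++++..-+++..........
------......++###--+++++++..-+++..........
-------.....-+###+-++++++-..+++...........
-------.....-++###----++-..-+++..........-
--------.....++##++........+++-.........--
---------....-++#+++.....-++++.........---
#######+--......-++++++++++++........-+###
########----.....-++++++++++........-+####
##########----.....--++++--........-######
++++++++++++----................--++++++++
++++++++++++++-----.-......-.---++++++++++
+++++++++++++###+------------+++++++++++++
+++++++++++++######++++++++++++++++#######
+++++++++++++######+#####+++++++++++++++++
off(235,180), top z .078: [array([44.7, 14.7]), array([45.1, 25.7]), array([44.9, 66.3]), array([23.5, 46.4]), array([66.6, 46.4]), array([45.2, 52.2])]
```

```bash
python3 -c "
from station import manip
print(manip.sign_off())"
```

```text
the job is handed in; nothing more can be done
None
```

Both hub kits are made up and handed in at about 28 s: bearing, sleeve, bearing on the small-wheel spindle and two sleeves on the large-wheel one, with both finished stacks checked only by measuring wrist-camera images after release, which fit parts lying flat at the right height.

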